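# Test the travel locks and sort the fabric shavers

## Task

Before the fabric shavers are shipped, test the lock button of every one on the bench: roll the shaver until its button faces up and push the button fully home. If it stays in, lay the shaver flat in the cardboard carton with its button facing up, each on the carton's floor; if it springs back out, set the shaver aside in the grey returns tray, any way up. Leave the tape roll, cutter, scissors and stapler where they are.

Things in the scene. Friction and masses are not known exactly. Their poses are not given: they have to be found in the camera images.
- shaver_a_center (a point): Battery fabric shaver, a plain grey round barrel 36 mm in diameter and 124 mm long (about 0.11 kg) lying on its side, so it can be rolled; this is the middle of its axis, 18 mm above whatever it lies on. Own x runs along the barrel towards the steel head; own z points out of the barrel through the lock button (z up = button up). At the start the button faces roughly sideways. It rolls with some resistance and stays where left. May be absent.
- lock_a_top (a point): Centre of the outer face of the round white lock button (16 mm diameter) of shaver_a, 28 mm from the barrel's middle towards the head; out, it stands 27 mm from the barrel's axis, fully in 20 mm.
- lock_a (a joint): Travel of shaver_a's lock button into the barrel, m: 0 = out, 0.007 = fully in. It takes about 4 to 5 N to push home. A sound lock snaps in past half travel and stays at 0.007, and a second push does not release it; a faulty one springs back to 0 when let go. All look alike.
- shaver_b_center (a point): Battery fabric shaver, a plain grey round barrel 36 mm in diameter and 124 mm long (about 0.11 kg) lying on its side, so it can be rolled; this is the middle of its axis, 18 mm above whatever it lies on. Own x runs along the barrel towards the steel head; own z points out of the barrel through the lock button (z up = button up). At the start the button faces roughly sideways. It rolls with some resistance and stays where left. May be absent.
- lock_b_top (a point): Centre of the outer face of the round white lock button (16 mm diameter) of shaver_b, 28 mm from the barrel's middle towards the head; out, it stands 27 mm from the barrel's axis, fully in 20 mm.
- lock_b (a joint): Travel of shaver_b's lock button into the barrel, m: 0 = out, 0.007 = fully in. It takes about 4 to 5 N to push home. A sound lock snaps in past half travel and stays at 0.007, and a second push does not release it; a faulty one springs back to 0 when let go. All look alike.
- shaver_c_center (a point): Battery fabric shaver, a plain grey round barrel 36 mm in diameter and 124 mm long (about 0.11 kg) lying on its side, so it can be rolled; this is the middle of its axis, 18 mm above whatever it lies on. Own x runs along the barrel towards the steel head; own z points out of the barrel through the lock button (z up = button up). At the start the button faces roughly sideways. It rolls with some resistance and stays where left. May be absent.
- lock_c_top (a point): Centre of the outer face of the round white lock button (16 mm diameter) of shaver_c, 28 mm from the barrel's middle towards the head; out, it stands 27 mm from the barrel's axis, fully in 20 mm.
- lock_c (a joint): Travel of shaver_c's lock button into the barrel, m: 0 = out, 0.007 = fully in. It takes about 4 to 5 N to push home. A sound lock snaps in past half travel and stays at 0.007, and a second push does not release it; a faulty one springs back to 0 when let go. All look alike.
- shaver_f_center (a point): Battery fabric shaver, a plain grey round barrel 36 mm in diameter and 124 mm long (about 0.11 kg) lying on its side, so it can be rolled; this is the middle of its axis, 18 mm above whatever it lies on. Own x runs along the barrel towards the steel head; own z points out of the barrel through the lock button (z up = button up). At the start the button faces roughly sideways. It rolls with some resistance and stays where left. May be absent.
- lock_f_top (a point): Centre of the outer face of the round white lock button (16 mm diameter) of shaver_f, 28 mm from the barrel's middle towards the head; out, it stands 27 mm from the barrel's axis, fully in 20 mm.
- lock_f (a joint): Travel of shaver_f's lock button into the barrel, m: 0 = out, 0.007 = fully in. It takes about 4 to 5 N to push home. A sound lock snaps in past half travel and stays at 0.007, and a second push does not release it; a faulty one springs back to 0 when let go. All look alike.
- shaver_d_center (a point): Battery fabric shaver, a plain grey round barrel 36 mm in diameter and 124 mm long (about 0.11 kg) lying on its side, so it can be rolled; this is the middle of its axis, 18 mm above whatever it lies on. Own x runs along the barrel towards the steel head; own z points out of the barrel through the lock button (z up = button up). At the start the button faces roughly sideways. It rolls with some resistance and stays where left. May be absent.
- lock_d_top (a point): Centre of the outer face of the round white lock button (16 mm diameter) of shaver_d, 28 mm from the barrel's middle towards the head; out, it stands 27 mm from the barrel's axis, fully in 20 mm.
- lock_d (a joint): Travel of shaver_d's lock button into the barrel, m: 0 = out, 0.007 = fully in. It takes about 4 to 5 N to push home. A sound lock snaps in past half travel and stays at 0.007, and a second push does not release it; a faulty one springs back to 0 when let go. All look alike.
- shaver_e_center (a point): Battery fabric shaver, a plain grey round barrel 36 mm in diameter and 124 mm long (about 0.11 kg) lying on its side, so it can be rolled; this is the middle of its axis, 18 mm above whatever it lies on. Own x runs along the barrel towards the steel head; own z points out of the barrel through the lock button (z up = button up). At the start the button faces roughly sideways. It rolls with some resistance and stays where left. May be absent.
- lock_e_top (a point): Centre of the outer face of the round white lock button (16 mm diameter) of shaver_e, 28 mm from the barrel's middle towards the head; out, it stands 27 mm from the barrel's axis, fully in 20 mm.
- lock_e (a joint): Travel of shaver_e's lock button into the barrel, m: 0 = out, 0.007 = fully in. It takes about 4 to 5 N to push home. A sound lock snaps in past half travel and stays at 0.007, and a second push does not release it; a faulty one springs back to 0 when let go. All look alike.
- carton: Open cardboard order carton fixed to the bench; origin under its middle. Outside 308 mm (own x) by 166 mm (own y), 55 mm high, walls and floor 4 mm, flaps folded down outside the walls (nothing above 65 mm).
- tray: Open grey plastic returns tray fixed to the bench; origin under its middle. Outside 190 mm (own x) by 166 mm (own y), 45 mm high, walls and floor 4 mm. Carton and tray may change sides from start to start.
- tape_roll: Roll of brown packing tape lying flat, 90 mm across, 48 mm high; to be left where it is. Origin under its middle.
- cutter: Black box cutter 130 x 24 x 18 mm lying on the bench; to be left where it is.
- scissors: Scissors 190 x 50 x 10 mm lying on the bench; to be left where they are.
- stapler: Stapler 130 x 34 x 55 mm standing on the bench; to be left where it is.
There are look-alikes about, which are no part of the job. What is shaped like the part that bears shaver_e_center but turquoise is not meant. Leave any yellow look-alike of the part that bears shaver_f_center alone.

How it is judged:
By the outcome, as a careful person would: the job done as asked, in the order asked, and still so for the second after the job is handed in, with the robot touching nothing.
Of shaver_a, shaver_b, shaver_c, shaver_f only 3 to 4 are there at a start; the rules pass over those that are not, and their reading is None.
Of shaver_d, shaver_e only 1 to 1 are there at a start; the rules pass over those that are not, and their reading is None.
At some moment in a run one of shaver_a, shaver_b, shaver_c, shaver_d, shaver_e, shaver_f may be knocked a few centimetres aside while the robot is not near it.
Once in a run the grip may slacken for a moment while it holds something.
It also fails if it takes over 210 s, if anything falls off the work surface, if the arm or the gripper's body presses on something with over 40 N, if the wrist force passes 120 N, or if a joint passes its speed limit or range.

## Robot

A 6-joint arm with a two-finger parallel gripper is mounted at the origin on the work surface. World frame = base frame: x ahead of the robot, y to its left, z up, the work surface at z = 0. Lengths are in m, angles in rad, forces in N, time in s.
With the tool pointing down it reaches from about 0.3 to 0.85 m from the base axis. Payload 5.4 kg.
Tool frame: the origin (TCP) lies midway between the tips of the shut fingers; the grasp point (between the pads) lies tcp_to_grasp behind it (tcp_to_grasp is the distance from the TCP to the grasp point, in m); x points along the fingers, z is the direction in which the jaws open and shut, and the axes are right-handed (so a half turn about x gives the same grasp; the last joint's range is limited). The gripper opens to 85 mm and grips with 20 to 120 N. Pads are 22 mm wide; open, the fingers measure 114 mm over their backs; the gripper's body (76 mm by 85 mm) begins 54 mm behind the grasp point. The pads swing forward as they close: fully open they stand 13 mm farther back than shut.
Start: joints at [1.107, 0.158, 1.597, -0, 1.386, -0.21], TCP at [0.144, 0.557, 0.231] pointing down, gripper open.
Joint ranges: [-2.91, 2.91], [-0.94, 2.29], [0.18, 2.7], [-1.29, 4.43], [0.17, 2.64], [-3, 3]. Speed limits (rad/s): [2.57, 2.57, 3.14, 3.14, 3.14, 3.14].

## Interface

Orientations are given as [roll, pitch, yaw] about the fixed x, y, z axes, in that order (R = Rz(yaw) Ry(pitch) Rx(roll)).
In Python, from cell import * gives the robot as it stands.
- The arm moves only by the tool move_arm, never from a script. Its argument "rows" is a list that holds one entry, the list of rows, each a list of 7 numbers: the shift along the tool's x, y, z in m, then the turn, a rotation vector about the tool's x, y, z in rad, then the closure in counts, from 0 (fully open) to 255 (shut). A call has 1 to 8 rows; each row shifts and turns the commanded pose from where the row before left it, along the tool's axes as they then stand; what a row does not reach is not made up. A row lasts 1/8 s, in which the tool goes at most 62.5 mm and 10.7 degrees, less where a joint would pass 70% of its speed; a pose out of reach is approached as far as the arm can. A call is refused whole if a number of a shift passes 0.0625 or a number of a turn 0.188, either way. A call with a gripper value outside its range is refused whole. The fingers move at their own pace and stop on an object; "squeeze" is the grip in N (left out, the last holds). Time passes only in rows, so rows that do not move let the fingers close. It gives the time, the measured TCP pose, the force and the opening at its end, in the units of the state.
- get_obs(): the state, without advancing time (a new reading comes with each control period).
- grab_frame(name): name is "side" or "top"; returns a dict with "color" (384x512x3 uint8, blue, green, red), "mtx" (3x3 intrinsics, pixels), "eye" and "attitude" of the camera in the world. Camera axes: x right, y down, z forward; pixel columns grow to the right and rows downward; lengths in m; the calibration is good to about 2 mm. A picture is of the moment at which its call begins. There is no depth.
- job_done(): hands the job in, once; it reports no verdict.
The state is a dict: "clock": time; "joints": joint angles; "qvel": joint speeds; "tau": joint torques, N m; "position": TCP position; "eef_rot": TCP orientation; "wrist_force": force on the tool from outside, world axes, zero at the start; "moment": the same for the moment, N m; "finger_gap": finger opening in m.
Only numpy, scipy, OpenCV 4.12 (cv2) and the standard library are available. Lean on these libraries where they do the work, as an engineer would, in place of code of your own. Each camera call takes 0.05 s, during which the arm holds its last target.

## Working session

There is one attempt and no reset: what is moved stays moved. The work goes in short steps, Python scripts to look and compute and a tool call to move; the robot and the scene stay as the last step left them, time stands still between calls to the robot, and variables do not carry over. Pictures are saved under pics/ and viewed, and the job is handed in when it is done.

Besides the shell and the picture viewer there is one more tool, called by a JSON object that holds its "fn" and its "kwargs". move_arm: Moves the arm, as the interface text tells. Its arguments: {"type":"object","properties":{"rows":{"type":"array"},"squeeze":{"type":"number"}},"required":["rows"]}

```bash
mkdir -p pics; ls; python3 - <<'E'
from cell import *
import cv2
print(get_obs())
for n in("top","side"):
    f=grab_frame(n);cv2.imwrite(f"pics/{n}0.png",f["color"]);print(n,f["mtx"],f["eye"],f["attitude"])
E
```

```text
pics
{'clock': 0.0, 'joints': array([ 1.10686261e+00,  1.59092772e-01,  1.59824218e+00,  9.39451154e-06,
        1.38619863e+00, -2.10114769e-01]), 'qvel': array([ 0.00067933, -0.00130709,  0.00116941,  0.00022519,  0.00058743,
       -0.00179543]), 'tau': array([ 1.70478293e-04, -3.96004021e+01, -3.31425405e+01, -2.26570251e-04,
        8.34960316e-03, -1.23283161e-05]), 'position': array([0.14413276, 0.55601699, 0.23028736]), 'eef_rot': array([ 2.92672168,  1.56885537, -2.03948798]), 'wrist_force': array([ 1.1487942 , -0.10631441, -1.06393467]), 'moment': array([-0.02254878,  0.02696041,  0.00146486]), 'finger_gap': 0.0856774854168199}
top [[445.665986     0.         252.66340197]
 [  0.         445.665986   184.36943559]
 [  0.           0.           1.        ]] [0.32328178 0.02433051 1.65648652] [-3.00891752 -0.00366001 -1.54182259]
side [[359.65825542   0.         260.52184929]
 [  0.         359.65825542 197.49667393]
 [  0.           0.           1.        ]] [ 0.47272773 -0.61454176  0.8023247 ] [-2.43425796e+00 -1.90917327e-03 -7.95851104e-02]
```

View pics/top0.png

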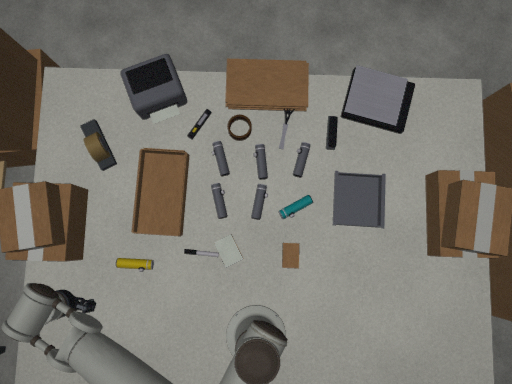

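View pics/side0.png

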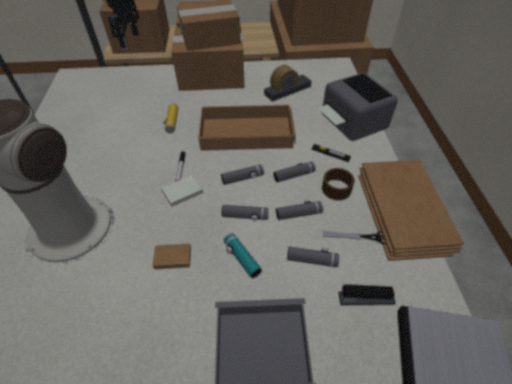

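The top view shows five grey barrels, at about (221,158), (261,161), (301,159), (219,200) and (259,201). The look-alikes are turquoise at (296,206) and yellow at (134,264), and the stapler at (332,132) and cutter at (200,124) are roughly the same shape. I'll check the choice in a close crop.

```bash
cat > h.py <<'E'
from cell import *
import cv2, numpy as np
from scipy.spatial.transform import Rotation as R
def cam(f): return np.array(f["mtx"]),np.array(f["eye"]),R.from_euler('xyz',f["attitude"]).as_matrix()
def back(f,uv,z):
    K,e,A=cam(f); d=A@np.linalg.solve(K,[uv[0],uv[1],1.]); return e+d*(z-e[2])/d[2]
def proj(f,p):
    K,e,A=cam(f); c=A.T@(np.array(p)-e); q=K@c; return q[:2]/q[2]
def crop(f,u0,v0,u1,v1,s,name):
    cv2.imwrite(name,cv2.resize(f["color"][v0:v1,u0:u1],None,fx=s,fy=s,interpolation=cv2.INTER_CUBIC))
def shavers(f,z=0.018,box=None,show=True):
    """grey barrels by colour; returns list (centroid uv, world, yaw, area)"""
    c=f["color"].astype(int); v=c.max(2); sat=v-c.min(2)
    m=((v>60)&(v<135)&(sat<30)).astype(np.uint8)
    return m
E
python3 - <<'E'
from h import *
f=grab_frame("top");g=grab_frame("side")
crop(f,190,130,330,230,5.5,"pics/t1.png"); crop(g,210,150,350,275,5.5,"pics/s1.png")
print(proj(f,[0.4,0,0]),proj(f,[0.4,0.3,0]),proj(g,[0.4,0,0]))
E
```

```text
[258.18811588 223.16899228] [177.29655494 220.80458278] [216.50020524 218.97968883]
```

View pics/t1.png

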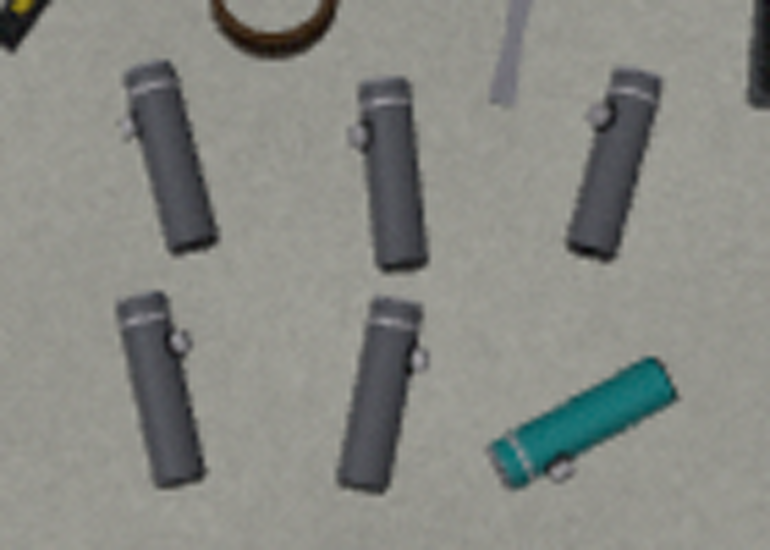

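View pics/s1.png

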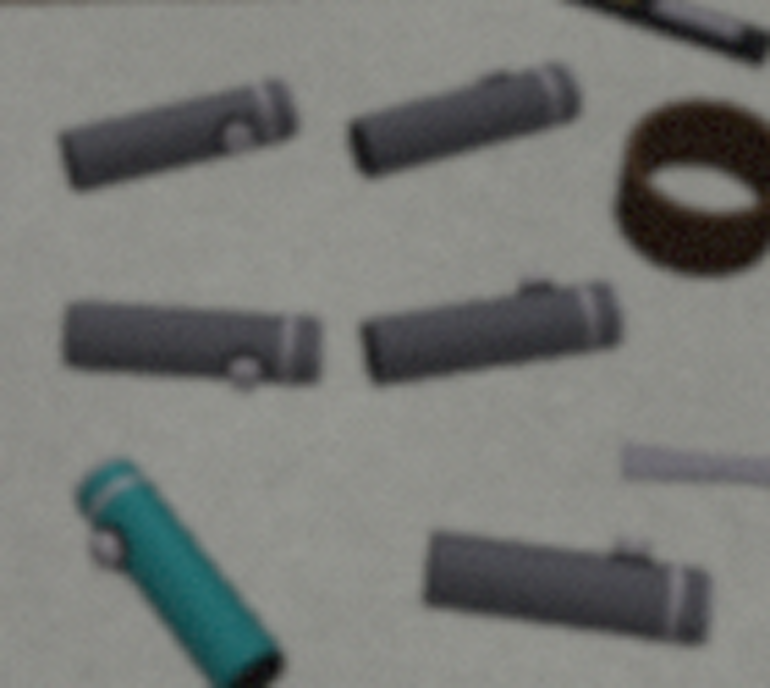

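Crop check: the five grey barrels are the ones I want. Their heads point to +x; the buttons of the upper three face +y and those of the lower two face -y. Turquoise and yellow are excluded. Next I'll fit each pose and roll.

```bash
python3 - <<'E'
import cell; print([n for n in dir(cell) if not n.startswith('__')]); print(getattr(cell,'tcp_to_grasp',None))
from h import *
from scipy.optimize import least_squares
f=grab_frame("top");g=grab_frame("side")
o=np.array
T=lambda p:o([190,130])+(o(p)+.5)/5.5-.5
S=lambda p:o([210,150])+(o(p)+.5)/5.5-.5
# top: tail-end mid, head-end mid, button ; side button
D={1:((193,245),(149,70),(127,126),(497,78)),2:((402,264),(385,87),(358,136),(537,287)),3:((592,252),(637,76),(600,117),(630,548)),
4:((180,480),(141,300),(180,342),(240,135)),5:((364,484),(396,305),(420,360),(245,372))}
for k,(a,b,c,d) in D.items():
    A=back(f,T(a),.02);B=back(f,T(b),.02); L=np.linalg.norm((B-A)[:2]); C=(A+B)/2;C[2]=.018; yaw=np.arctan2(B[1]-A[1],B[0]-A[0])
    ax=o([np.cos(yaw),np.sin(yaw),0]);y=o([-np.sin(yaw),np.cos(yaw),0])
    best=[]
    for s,(fr,uv) in enumerate(((f,T(c)),(g,S(d)))):
        e=[np.linalg.norm(proj(fr,C+.028*ax+.025*(np.cos(t)*o([0,0,1])-np.sin(t)*y))-uv) for t in np.radians(range(-180,180,2))]
        i=int(np.argmin(e));best+= [(-180+2*i,round(e[i],2))]
    print(k,C.round(4),"yaw",np.degrees(yaw).round(1),"len",L.round(4),best)
# containers
for n,uv in dict(cartonTL=(138,150),TR=(188,151),BR=(184,236),BL=(133,234)).items(): print(n,back(f,uv,.055).round(3))
for n,uv in dict(trayTL=(333,172),TR=(384,173),BR=(385,228),BL=(333,226)).items(): print(n,back(f,uv,.045).round(3))
crop(f,120,140,200,245,7,"pics/c1.png");crop(f,320,160,400,240,7,"pics/tr1.png")
E
```

```text
['Unreachable', 'get_obs', 'grab_frame', 'job_done', 'tcp_to_grasp']
0.0187
1 [0.6369 0.1469 0.018 ] yaw 16.1 len 0.1247 [(-76, np.float64(0.24)), (-78, np.float64(1.01))]
2 [ 0.629  -0.0044  0.018 ] yaw 6.9 len 0.1225 [(-62, np.float64(0.26)), (-30, np.float64(0.76))]
3 [ 0.6414 -0.1543  0.018 ] yaw -13.2 len 0.1257 [(-48, np.float64(0.72)), (-70, np.float64(0.21))]
4 [0.4784 0.1479 0.018 ] yaw 14.4 len 0.1242 [(54, np.float64(0.31)), (56, np.float64(0.49))]
5 [0.4797 0.0006 0.018 ] yaw -8.5 len 0.1224 [(114, np.float64(0.21)), (60, np.float64(0.15))]
cartonTL [0.652 0.448 0.055]
TR [0.653 0.265 0.055]
BR [0.344 0.264 0.055]
BL [0.346 0.446 0.055]
trayTL [ 0.593 -0.268  0.045]
TR [ 0.595 -0.455  0.045]
BR [ 0.394 -0.457  0.045]
BL [ 0.396 -0.269  0.045]
```

View pics/c1.png

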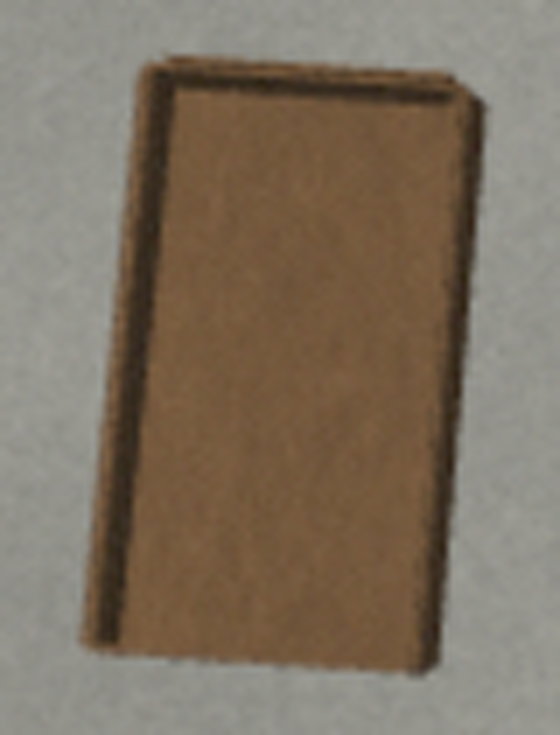

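View pics/tr1.png

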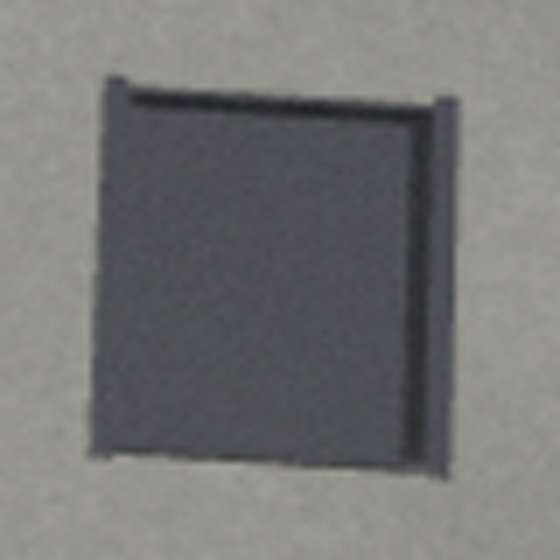

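```bash
python3 - <<'E'
from h import *
f=grab_frame("top");o=np.array
for nm,og,z,P in (("carton",(120,140),.055,[(152,68),(462,83),(430,660),(95,642)]),("tray",(320,160),.045,[(115,80),(448,98),(438,470),(102,453)])):
    W=o([back(f,o(og)+(o(p)+.5)/7-.5,z) for p in P]);print(nm,W[:,:2].round(3).tolist(),W.mean(0).round(3))
    e=(W[0]+W[1]-W[2]-W[3])/2; s=(W[0]+W[3]-W[1]-W[2])/2
    print(np.linalg.norm(e),np.linalg.norm(s),np.degrees(np.arctan2(e[1],e[0])),np.degrees(np.arctan2(-s[0],s[1])))
o_=get_obs();print(R.from_euler('xyz',o_['eef_rot']).as_matrix().round(3))
E
```

```text
carton [[0.655, 0.436], [0.651, 0.274], [0.351, 0.275], [0.356, 0.446]] [0.503 0.358 0.055]
0.299611774381539 0.1668151526786466 -1.1653570319059494 -1.25798611397843
tray [[0.597, -0.279], [0.592, -0.454], [0.398, -0.447], [0.402, -0.273]] [ 0.497 -0.363  0.045]
0.19471836433042936 0.17382600906926246 -1.9064939226889988 -1.3312156625176401
[[-0.    -0.968  0.251]
 [-0.     0.251  0.968]
 [-1.     0.    -0.   ]]
```

```bash
cat >> h.py <<'E'
def pose():
    o=get_obs(); return np.array(o["position"]),R.from_euler('xyz',o["eef_rot"])
def tgt(psi,tilt=0):
    """vertical tool, jaw dir at angle psi(deg); tilt (deg) = turn about tool y"""
    p=np.radians(psi); z=np.array([np.cos(p),np.sin(p),0]); x=np.array([0,0,-1.]); 
    return R.from_matrix(np.c_[x,np.cross(z,x),z])*R.from_euler('y',tilt,degrees=True)
def plan(pos,psi,tilt=0,n=None):
    p,r=pose(); t=tgt(psi,tilt); d=(r.inv()*t).as_rotvec(); pos=np.array(pos,float)
    if n is None: n=int(np.ceil(max(np.linalg.norm(pos-p)/.055,np.linalg.norm(d)/.17,1)))
    print("n",n,"dist",np.linalg.norm(pos-p).round(4))
    last=None
    for i in range(n):
        ri=r*R.from_rotvec(d*i/n); s=ri.inv().apply((pos-p)/n); print(s.round(4).tolist(),(d/n).round(3).tolist())
def fr(C,yaw,a,b,z):
    """point a along barrel, b along own-left, height z"""
    y=np.radians(yaw); return [C[0]+a*np.cos(y)-b*np.sin(y),C[1]+a*np.sin(y)+b*np.cos(y),z]
E
python3 -c "
from h import *
plan(fr((.4784,.1479),14.4,-.005,-.009,.06),104.4)"
```

```text
n 11 dist 0.5606
[0.0156, -0.0387, -0.0293] [-0.046, -0.0, -0.0]
[0.0156, -0.0373, -0.031] [-0.046, -0.0, -0.0]
[0.0156, -0.0359, -0.0327] [-0.046, -0.0, -0.0]
[0.0156, -0.0343, -0.0343] [-0.046, -0.0, -0.0]
[0.0156, -0.0327, -0.0358] [-0.046, -0.0, -0.0]
[0.0156, -0.031, -0.0373] [-0.046, -0.0, -0.0]
[0.0156, -0.0293, -0.0387] [-0.046, -0.0, -0.0]
[0.0156, -0.0275, -0.04] [-0.046, -0.0, -0.0]
[0.0156, -0.0256, -0.0412] [-0.046, -0.0, -0.0]
[0.0156, -0.0237, -0.0423] [-0.046, -0.0, -0.0]
[0.0156, -0.0217, -0.0434] [-0.046, -0.0, -0.0]
```

{"fn": "move_arm", "kwargs": {"rows": [[[0.008,-0.038,-0.03,-0.046,0,0,255],[0.008,-0.037,-0.031,-0.046,0,0,255],[0.008,-0.036,-0.033,-0.046,0,0,255],[0.008,-0.034,-0.034,-0.046,0,0,255],[0.008,-0.033,-0.036,-0.046,0,0,255],[0.008,-0.031,-0.037,-0.046,0,0,255],[0.008,-0.029,-0.039,-0.046,0,0,255],[0.008,-0.028,-0.04,-0.046,0,0,255]]], "squeeze": 20}}

```text
clock: 1.35
position: [0.3854, 0.2504, 0.1673]
eef_rot: [-1.256, 1.57, 0.43]
wrist_force: [0.9, 0.4, 1.1]
finger_gap: 0.0001
```

```bash
python3 -c "
from h import *
plan(fr((.4784,.1479),14.4,-.005,-.009,.06),104.4)
print(get_obs())
"
```

```text
n 4 dist 0.1798
[0.0268, -0.0192, -0.0305] [-0.034, 0.0, 0.0]
[0.0268, -0.0181, -0.0312] [-0.034, 0.0, 0.0]
[0.0268, -0.0171, -0.0318] [-0.034, 0.0, 0.0]
[0.0268, -0.016, -0.0323] [-0.034, 0.0, 0.0]
{'clock': 1.35, 'joints': array([ 3.12064938e-01, -8.78744093e-02,  1.98067106e+00,  9.65704306e-05,
        1.24802473e+00, -1.37448524e+00]), 'qvel': array([-8.40566467e-01,  1.36279402e-01,  7.95163363e-03,  1.05512409e-03,
       -1.47341383e-01, -1.19813811e+00]), 'tau': array([  4.2914173 , -29.12745059, -30.78312635,  -0.05457676,
         0.3325759 ,   1.2568523 ]), 'position': array([0.38542963, 0.2503561 , 0.16729176]), 'eef_rot': array([-1.25626494,  1.57001963,  0.43025463]), 'wrist_force': array([0.86729209, 0.36637668, 1.13042278]), 'moment': array([ 0.01865512, -0.00381775,  0.05076214]), 'finger_gap': 0.00010907033586962817}
```

{"fn": "move_arm", "kwargs": {"rows": [[[0,0,0,0,0,0,255],[0,0,0,0,0,0,255]]]}}

```text
clock: 1.6
position: [0.3843, 0.252, 0.1674]
eef_rot: [0.511, 1.57, 2.195]
wrist_force: [1.2, 0.1, 0.9]
finger_gap: -0.0003
```

```bash
python3 -c "
from h import *
plan(fr((.4784,.1479),14.4,-.005,-.009,.06),104.4)
print(get_obs()['qvel'].round(3))
"
```

```text
n 4 dist 0.1814
[0.0268, -0.0195, -0.0309] [-0.034, 0.0, -0.0]
[0.0268, -0.0184, -0.0316] [-0.034, 0.0, -0.0]
[0.0268, -0.0173, -0.0322] [-0.034, 0.0, -0.0]
[0.0268, -0.0162, -0.0328] [-0.034, 0.0, -0.0]
[ 0.026 -0.002 -0.    -0.    -0.002 -0.004]
```

{"fn": "move_arm", "kwargs": {"rows": [[[0.027,-0.0195,-0.031,-0.034,0,0,255],[0.027,-0.0185,-0.0315,-0.034,0,0,255],[0.027,-0.0175,-0.032,-0.034,0,0,255],[0.026,-0.016,-0.033,-0.034,0,0,255],[0.01,0,0,0,0,0,255],[0.008,0,0,0,0,0,255],[0,0,0,0,0,0,255],[0,0,0,0,0,0,255]]]}}

```text
clock: 2.6
position: [0.4762, 0.1384, 0.043]
eef_rot: [-1.702, 1.57, 0.121]
wrist_force: [-0.4, 0.3, -0.2]
finger_gap: 0.0001
```

```bash
python3 - <<'E'
from h import *
plan(fr((.4784,.1479),14.4,-.005,-.009,.036),104.4)
print(get_obs()['wrist_force'])
g=grab_frame("side");crop(g,200,120,320,220,6,"pics/s2.png")
E
```

```text
n 1 dist 0.0071
[0.007, 0.0005, -0.0004] [0.0, -0.0, 0.001]
[-0.39045852  0.31992787 -0.19973945]
```

View pics/s2.png

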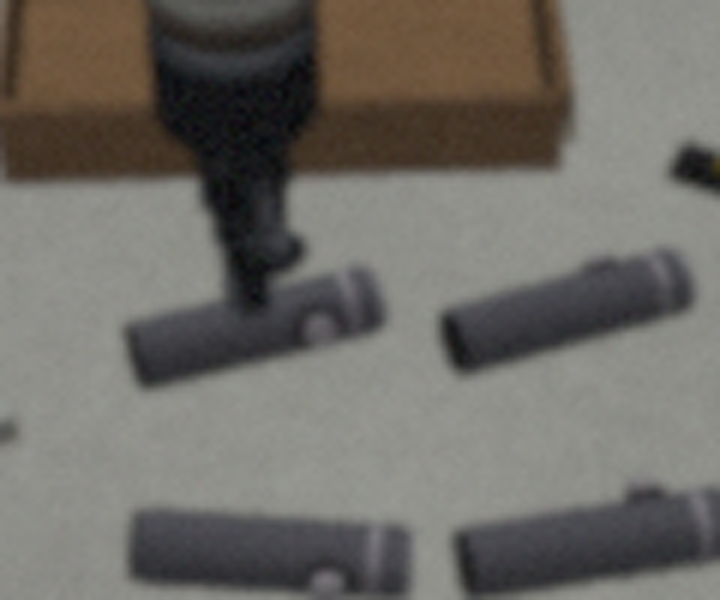

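The shut tip is above barrel 4 at crop (255,300), clear of its button at (320,325).

{"fn": "move_arm", "kwargs": {"rows": [[[0.004,0,0,0,0,0,255],[0.003,0,0,0,0,0,255],[0.0015,0,0,0,0,0,255],[0,0,0,0,0,0,255]]]}}

```text
clock: 3.15
position: [0.4765, 0.1371, 0.035]
eef_rot: [2.734, 1.57, -1.728]
wrist_force: [-3.8, -2.1, 12.6]
finger_gap: -0.0001
```

{"fn": "move_arm", "kwargs": {"rows": [[[0,0,0.005,0,0,0,255],[0,0,0.006,0,0,0,255],[0,0,0.006,0,0,0,255],[0,0,0.006,0,0,0,255],[0,0,0.006,0,0,0,255],[0,0,0.006,0,0,0,255],[0,0,0,0,0,0,255]]]}}

```text
clock: 4.03
position: [0.4675, 0.1719, 0.0355]
eef_rot: [1.439, 1.57, -3.023]
wrist_force: [-6.9, -0.4, 17.1]
finger_gap: 0.0001
```

```bash
python3 - <<'E'
from h import *
g=grab_frame("side");crop(g,200,120,320,220,6,"pics/s3.png")
f=grab_frame("top");crop(f,190,150,290,225,7,"pics/t3.png")
E
```

```text
(no output)
```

View pics/s3.png

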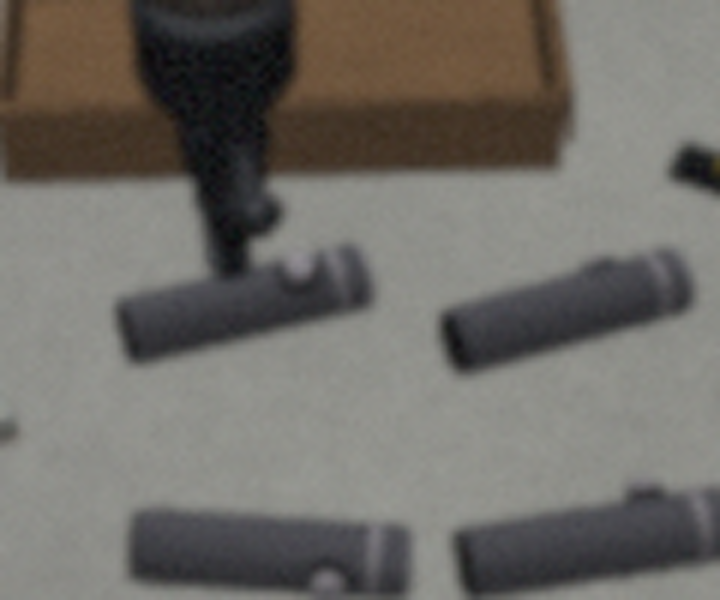

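Rolling with the tip works: barrel 4's button is now on top at crop (298,268). I'll refine the roll estimates of the others and plan shaver 5.

```bash
cat >> h.py <<'E'
from scipy.optimize import least_squares
def fit(C,yaw,ft,uvt,fs,uvs,r=.026,t0=None,sig=.002):
    """roll (deg) from button centre in top and side pictures; C may shift (sig)"""
    C=np.array([C[0],C[1],C[2] if len(C)>2 else .018]); yw=np.radians(yaw)
    ax=np.array([np.cos(yw),np.sin(yw),0]);y=np.array([-np.sin(yw),np.cos(yw),0]);z=np.array([0,0,1.])
    def P(p): return C+p[1]*sig*ax+p[2]*sig*y+.028*ax+r*(np.cos(p[0])*z-np.sin(p[0])*y)
    def e(p): 
        q=[p[1],p[2]]
        if uvt is not None:q+=list((proj(ft,P(p))-uvt)/.5)
        if uvs is not None:q+=list((proj(fs,P(p))-uvs)/.5)
        return q
    B=min((least_squares(e,[a,0,0]) for a in ([-1.2,-.4,.4,1.2] if t0 is None else [t0])),key=lambda s:s.cost)
    return np.degrees(B.x[0]).round(1),(B.x[1:]*sig*1000).round(1),B.cost.round(2)
E
python3 - <<'E'
from h import *
o=np.array;f=grab_frame("top");g=grab_frame("side")
T=lambda p:o([190,130])+(o(p)+.5)/5.5-.5
S=lambda p:o([210,150])+(o(p)+.5)/5.5-.5
D={1:((.6369,.1469),16.1,(127,126),(497,78)),2:((.629,-.0044),6.9,(358,136),(537,287)),3:((.6414,-.1543),-13.2,(600,117),(630,548)),4:((.4784,.1479),14.4,(180,342),(240,135)),5:((.4797,.0006),-8.5,(420,360),(245,372))}
for k,(C,y,a,b) in D.items(): print(k,fit(C,y,f,T(a),g,S(b)))
print("now4",fit((.4742,.1644),14.4,None,None,g,o([200,120])+o([298.5,268.5])/6-.5))
plan(fr((.4797,.0006),-8.5,-.005,-.010,.05),81.5)
E
```

```text
1 (np.float64(-80.0), array([ 1.2, -1.7]), np.float64(1.53))
2 (np.float64(-69.7), array([ 1. , -2.3]), np.float64(1.67))
3 (np.float64(-48.3), array([-1.5, -1. ]), np.float64(0.72))
4 (np.float64(55.8), array([0.3, 0.4]), np.float64(0.73))
5 (np.float64(-299.5), array([-0.6,  0.3]), np.float64(0.34))
now4 (np.float64(11.8), array([-0.2,  0. ]), np.float64(0.01))
n 4 dist 0.1809
[-0.0036, 0.0098, -0.044] [0.1, -0.0, -0.0]
[-0.0036, 0.0054, -0.0448] [0.1, -0.0, -0.0]
[-0.0036, 0.0009, -0.0451] [0.1, -0.0, -0.0]
[-0.0036, -0.0036, -0.0449] [0.1, -0.0, -0.0]
```

View pics/t3.png

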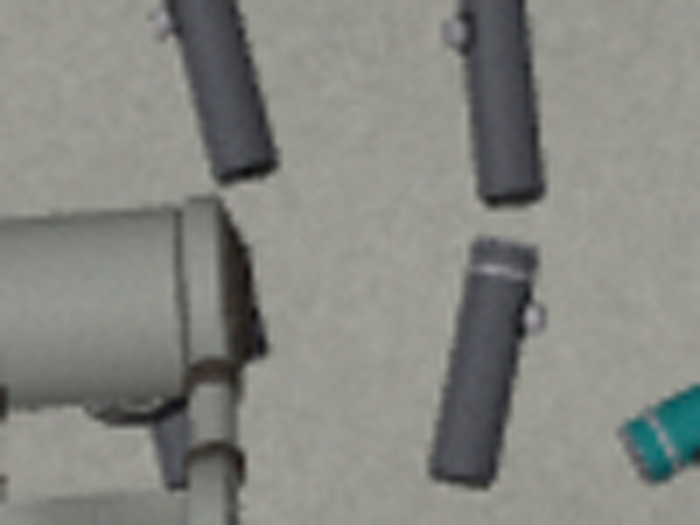

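{"fn": "move_arm", "kwargs": {"rows": [[[-0.02,0,0,0,0,0,255],[-0.02,0,0,0,0,0,255],[0,0.01,-0.044,0.1,0,0,255],[0,0.0055,-0.045,0.1,0,0,255],[0,0.001,-0.045,0.1,0,0,255],[0,-0.0035,-0.045,0.1,0,0,255],[0.02,0,0,0,0,0,255],[0.012,0,0,0,0,0,255]]]}}

```text
clock: 5.22
position: [0.4719, -0.0094, 0.0408]
eef_rot: [1.384, 1.569, 2.803]
wrist_force: [0.1, 0.4, -0.5]
finger_gap: -0.0
```

{"fn": "move_arm", "kwargs": {"rows": [[[0,0,0,0,0,0,255],[0,0,0,0,0,0,255]]]}}

```text
clock: 5.48
position: [0.4727, -0.0086, 0.0421]
eef_rot: [-1.67, 1.57, -0.248]
wrist_force: [-0.3, -0.6, -0.1]
finger_gap: -0.0004
```

```bash
python3 - <<'E'
from h import *
plan(fr((.4797,.0006),-8.5,-.005,-.010,.035),81.5)
E
```

```text
n 1 dist 0.0072
[0.0071, -0.0005, 0.0002] [-0.0, -0.0, 0.0]
```

{"fn": "move_arm", "kwargs": {"rows": [[[0.005,0,0,0,0,0,255],[0.0035,0,0,0,0,0,255],[0,0,0.0065,0,0,0,255],[0,0,0.0065,0,0,0,255],[0,0,0.007,0,0,0,255],[0,0,0.007,0,0,0,255],[0,0,0.0065,0,0,0,255],[0,0,0.0065,0,0,0,255]]]}}

```text
clock: 6.48
position: [0.4797, 0.0306, 0.0355]
eef_rot: [-1.684, 1.569, -0.262]
wrist_force: [-4.0, 1.1, 14.8]
finger_gap: 0.0001
```

```bash
python3 - <<'E'
from h import *
p,_=pose();p[2]=.09
d=2*.018*np.radians(70)
plan(fr((.629,-.0044),6.9,-.005,d/4,.09),96.9);print(d)
E
```

```text
n 3 dist 0.155
[-0.0181, -0.0484, -0.0011] [-0.09, -0.0, 0.001]
[-0.0181, -0.0481, -0.0054] [-0.09, -0.0, 0.001]
[-0.0181, -0.0474, -0.0097] [-0.09, -0.0, 0.001]
0.0439822971502571
```

{"fn": "move_arm", "kwargs": {"rows": [[[-0.022,0,0,0,0,0,255],[-0.023,0,0,0,0,0,255],[0,-0.048,-0.001,-0.09,0,0,255],[0,-0.048,-0.005,-0.09,0,0,255],[0,-0.047,-0.01,-0.09,0,0,255],[0.02,0,0,0,0,0,255],[0.0185,0,0,0,0,0,255],[0,0,0,0,0,0,255]]]}}

```text
clock: 7.48
position: [0.6179, 0.0066, 0.0372]
eef_rot: [1.246, 1.566, 2.937]
wrist_force: [-0.1, -0.2, 0.7]
finger_gap: -0.0
```

{"fn": "move_arm", "kwargs": {"rows": [[[0,0,0,0,0,0,255]]]}}

```text
clock: 7.6
position: [0.6197, 0.0062, 0.0397]
eef_rot: [1.365, 1.57, 3.057]
wrist_force: [0.8, -0.3, -0.6]
finger_gap: 0.0001
```

```bash
python3 - <<'E'
from h import *
plan(fr((.629,-.0044),6.9,-.005,.011,.035),96.9)
g=grab_frame("side");crop(g,200,120,340,240,5.5,"pics/s4.png")
f=grab_frame("top");crop(f,190,130,330,230,5.5,"pics/t4.png")
E
```

```text
n 1 dist 0.0056
[0.0047, -0.0029, -0.0006] [-0.0, 0.0, -0.001]
```

View pics/s4.png

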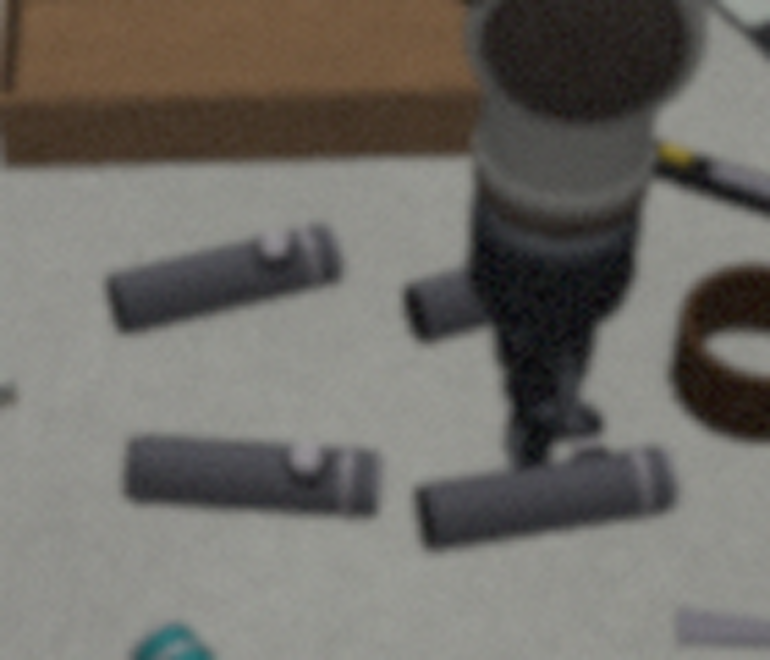

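View pics/t4.png

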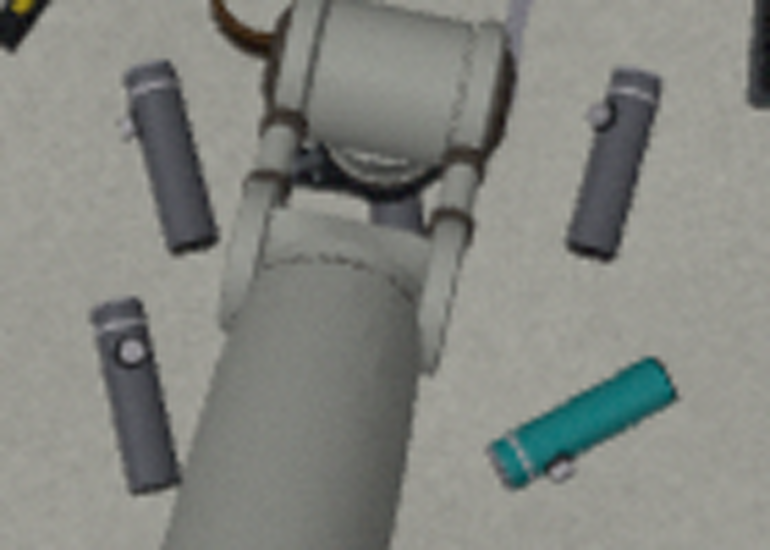

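{"fn": "move_arm", "kwargs": {"rows": [[[0.004,0,0,0,0,0,255],[0.0025,0,0,0,0,0,255],[0,0,-0.0075,0,0,0,255],[0,0,-0.008,0,0,0,255],[0,0,-0.008,0,0,0,255],[0,0,-0.008,0,0,0,255],[0,0,-0.008,0,0,0,255],[0,0,-0.0075,0,0,0,255]]]}}

```text
clock: 8.7
position: [0.6271, -0.0414, 0.0344]
eef_rot: [-2.084, 1.569, -0.393]
wrist_force: [1.7, -0.4, 1.1]
finger_gap: -0.0
```

```bash
python3 - <<'E'
from h import *
plan(fr((.6414,-.1543),-13.2,-.005,.008,.045),76.8)
E
```

```text
n 3 dist 0.1051
[-0.0035, 0.0004, -0.0348] [0.117, -0.0, 0.001]
[-0.0035, -0.0037, -0.0347] [0.117, -0.0, 0.001]
[-0.0035, -0.0077, -0.034] [0.117, -0.0, 0.001]
```

{"fn": "move_arm", "kwargs": {"rows": [[[-0.022,0,0,0,0,0,255],[-0.023,0,0,0,0,0,255],[0,0,-0.035,0.117,0,0,255],[0,-0.004,-0.035,0.117,0,0,255],[0,-0.008,-0.034,0.117,0,0,255],[0.02,0,0,0,0,0,255],[0.017,0,0,0,0,0,255],[0,0,0,0,0,0,255]]]}}

```text
clock: 9.7
position: [0.6366, -0.143, 0.0385]
eef_rot: [1.347, 1.565, 2.689]
wrist_force: [-0.1, 0.0, 0.4]
finger_gap: 0.0
```

{"fn": "move_arm", "kwargs": {"rows": [[[0,0,0,0,0,0,255]]]}}

```text
clock: 9.82
position: [0.6387, -0.1442, 0.0413]
eef_rot: [1.206, 1.57, 2.547]
wrist_force: [0.5, -0.4, -0.0]
finger_gap: 0.0002
```

```bash
python3 - <<'E'
from h import *
plan(fr((.6414,-.1543),-13.2,-.005,.009,.035),76.8)
g=grab_frame("side");crop(g,200,120,340,240,5.5,"pics/s5.png")
f=grab_frame("top");crop(f,190,130,330,230,5.5,"pics/t5.png")
E
```

```text
n 1 dist 0.0063
[0.0063, 0.0, -0.0002] [0.001, 0.0, -0.0]
```

View pics/s5.png

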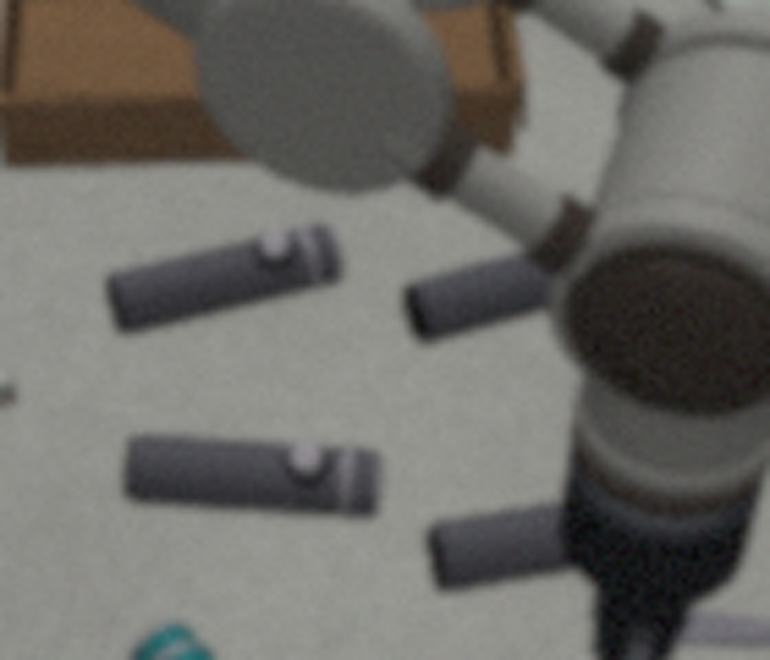

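View pics/t5.png

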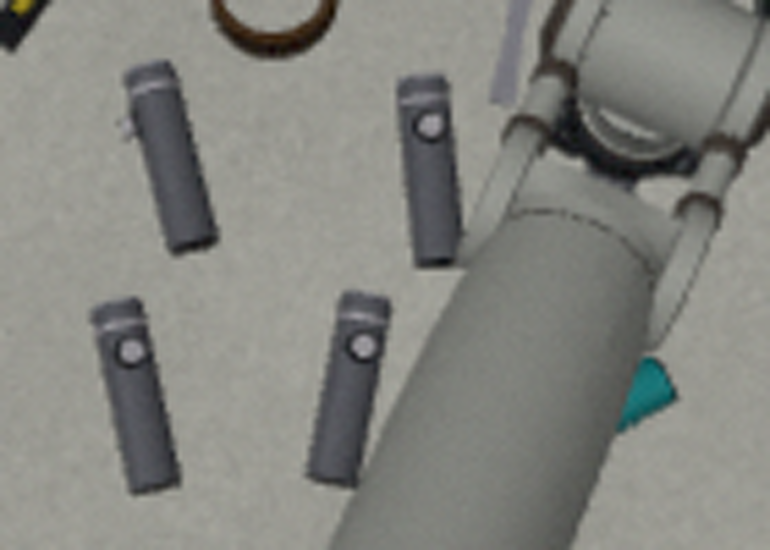

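{"fn": "move_arm", "kwargs": {"rows": [[[0.004,0,0,0,0,0,255],[0.0035,0,0,0,0,0,255],[0,0,-0.0055,0,0,0,255],[0,0,-0.006,0,0,0,255],[0,0,-0.006,0,0,0,255],[0,0,-0.006,0,0,0,255],[0,0,-0.006,0,0,0,255],[0,0,-0.0055,0,0,0,255]]]}}

```text
clock: 10.92
position: [0.6306, -0.1798, 0.0352]
eef_rot: [2.681, 1.57, -2.262]
wrist_force: [-3.2, 0.1, 5.9]
finger_gap: -0.0001
```

```bash
python3 - <<'E'
from h import *
plan(fr((.6369,.1469),16.1,-.005,.013,.08),106.1)
E
```

```text
n 7 dist 0.3408
[-0.0064, 0.0113, 0.0469] [-0.073, -0.0, -0.0]
[-0.0064, 0.0079, 0.0476] [-0.073, -0.0, -0.0]
[-0.0064, 0.0044, 0.0481] [-0.073, -0.0, -0.0]
[-0.0064, 0.0008, 0.0482] [-0.073, -0.0, -0.0]
[-0.0064, -0.0027, 0.0482] [-0.073, -0.0, -0.0]
[-0.0064, -0.0062, 0.0479] [-0.073, -0.0, -0.0]
[-0.0064, -0.0097, 0.0473] [-0.073, -0.0, -0.0]
```

{"fn": "move_arm", "kwargs": {"rows": [[[-0.045,0,0,0,0,0,255],[0,0.0115,0.047,-0.073,0,0,255],[0,0.008,0.0475,-0.073,0,0,255],[0,0.0045,0.048,-0.073,0,0,255],[0,0.001,0.048,-0.073,0,0,255],[0,-0.0025,0.048,-0.073,0,0,255],[0,-0.006,0.048,-0.073,0,0,255],[0,-0.0095,0.0475,-0.073,0,0,255]]]}}

```text
clock: 11.92
position: [0.6274, 0.1599, 0.0787]
eef_rot: [-2.258, 1.571, -0.404]
wrist_force: [0.4, -0.2, -0.4]
finger_gap: -0.0001
```

{"fn": "move_arm", "kwargs": {"rows": [[[0.02,0,0,0,0,0,255],[0.015,0,0,0,0,0,255],[0,0,0,0,0,0,255],[0,0,0,0,0,0,255]]]}}

```text
clock: 12.42
position: [0.6279, 0.1572, 0.044]
eef_rot: [-2.405, 1.571, -0.555]
wrist_force: [0.7, 0.9, 0.8]
finger_gap: 0.0003
```

```bash
python3 - <<'E'
from h import *
plan(fr((.6369,.1469),16.1,-.005,.013,.035),106.1)
E
```

```text
n 1 dist 0.009
[0.009, -0.0008, 0.0006] [-0.003, -0.0, 0.0]
```

{"fn": "move_arm", "kwargs": {"rows": [[[0.006,0,0,0,0,0,255],[0.004,0,0,0,0,0,255],[0,0,-0.008,0,0,0,255],[0,0,-0.009,0,0,0,255],[0,0,-0.009,0,0,0,255],[0,0,-0.009,0,0,0,255],[0,0,-0.009,0,0,0,255],[0,0,-0.008,0,0,0,255]]]}}

```text
clock: 13.42
position: [0.6426, 0.1079, 0.0346]
eef_rot: [-1.955, 1.569, -0.104]
wrist_force: [0.3, 1.1, 2.0]
finger_gap: -0.0
```

{"fn": "move_arm", "kwargs": {"rows": [[[-0.05,0,0,0,0,0,255],[-0.05,0,0.05,0,0,0,255],[-0.02,0,0.06,0,0,0,255],[0,0,0.06,0,0,0,255],[0,0.06,0.06,0,0,0,255],[0,0.06,0.03,0,0,0,255],[0,0,0,0,0,0,255]]]}}

```text
clock: 14.3
position: [0.4747, 0.3077, 0.1451]
eef_rot: [1.567, 1.564, -2.861]
wrist_force: [0.5, -0.5, -0.4]
finger_gap: -0.0004
```

```bash
python3 - <<'E'
from h import *
g=grab_frame("side");crop(g,200,120,340,260,5.5,"pics/s6.png")
f=grab_frame("top");crop(f,190,130,330,230,5.5,"pics/t6.png")
E
```

```text
(no output)
```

View pics/s6.png

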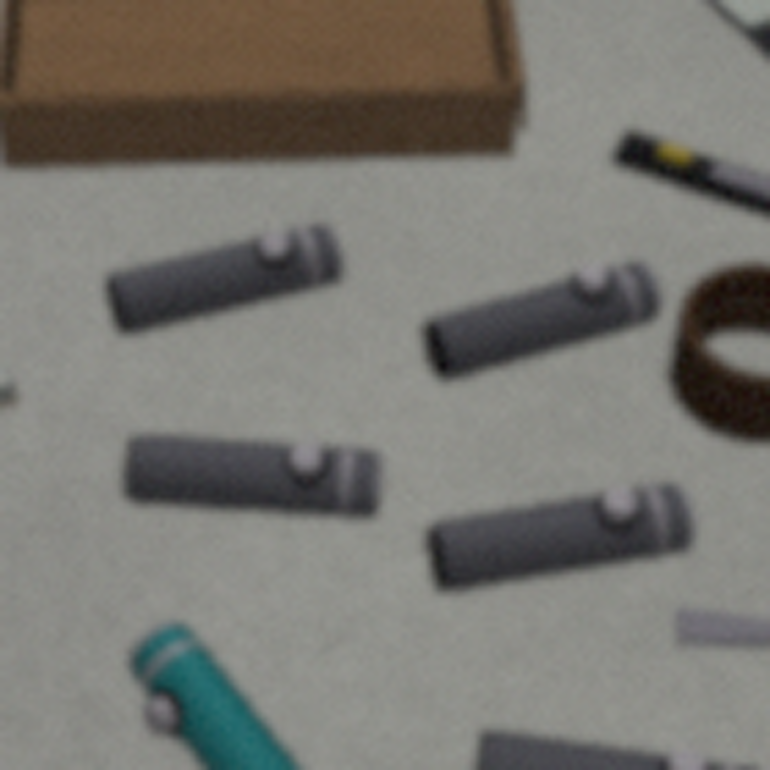

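View pics/t6.png

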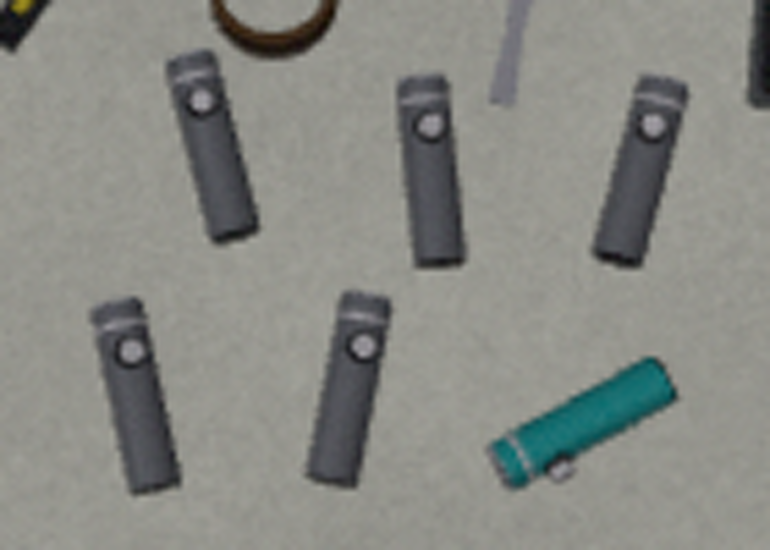

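All five buttons now face nearly up. Next I'll measure poses and roll automatically from the top view.

```bash
cat >> h.py <<'E'
def find(f,roi=(185,120,335,240)):
    """grey shavers in top picture: list of (C xy, yaw deg, len, wid, button lateral offset m / along m)"""
    u0,v0,u1,v1=roi; s=6
    im=cv2.resize(f["color"][v0:v1,u0:u1],None,fx=s,fy=s,interpolation=cv2.INTER_CUBIC).astype(int)
    im=cv2.GaussianBlur(im.astype(np.float32),(0,0),2)
    v=im.max(2);sat=v-im.min(2); m=((v<118)&(sat<35)).astype(np.uint8)
    m=cv2.morphologyEx(m,cv2.MORPH_CLOSE,np.ones((25,25),np.uint8))
    m=cv2.morphologyEx(m,cv2.MORPH_OPEN,np.ones((31,31),np.uint8))
    out=[];cs,_=cv2.findContours(m,cv2.RETR_EXTERNAL,cv2.CHAIN_APPROX_NONE)
    up=lambda p:((np.array(p)+.5)/s-.5+[u0,v0])
    for c in cs:
        r=cv2.minAreaRect(c); w,h=sorted(r[1])
        if not(30<w<80 and 150<h<240): continue
        mm=cv2.moments(c); cen=np.array([mm["m10"],mm["m01"]])/mm["m00"]
        b=cv2.boxPoints(r); e=sorted([(np.linalg.norm(b[i]-b[(i+1)%4]),(b[i]+b[(i+1)%4])/2) for i in range(4)],key=lambda t:t[0])[:2]
        A,B=[back(f,up(t[1]),.02) for t in e]; C=(A+B)/2
        k=np.zeros_like(m);cv2.drawContours(k,[cv2.boxPoints(r).astype(int)],0,1,-1)
        q=(v>128)&(k>0)
        ax=(B-A)/np.linalg.norm(B-A)
        if q.sum()>40:
            n,l,st,ce=cv2.connectedComponentsWithStats(q.astype(np.uint8))
            best=None
            for i in range(1,n):
                bw,bh=st[i][2:4]
                d=abs((back(f,up(ce[i]),.045)-C)[:2]@ax[:2])
                if st[i][4]>30 and .015<d<.042 and (best is None or st[i][4]>best[0]): best=(st[i][4],ce[i],bw,bh)
        else: best=None
        bt=None
        if best is not None:
            P=back(f,up(best[1]),.045)
            if (P-C)[:2]@ax[:2]<0: ax=-ax
            al=(P-C)[:2]@ax[:2]; la=(P-C)[:2]@np.array([-ax[1],ax[0]]); bt=(round(al,4),round(la,4),int(best[0]),up(best[1]).round(1).tolist())
        out.append((C[:2].round(4),np.degrees(np.arctan2(ax[1],ax[0])).round(1),np.linalg.norm(B-A).round(4),round(w/s,1),bt))
    return out
E
python3 - <<'E'
from h import *
f=grab_frame("top")
for r in find(f):print(r)
E
```

```text
(array([0.4735, 0.1642]), np.float64(14.8), np.float64(0.1333), 10.5, (np.float64(0.0276), np.float64(-0.0054), 271, [213.5, 193.3]))
(array([0.4825, 0.0212]), np.float64(-9.5), np.float64(0.1328), 10.3, (np.float64(0.0277), np.float64(-0.0038), 281, [255.7, 192.4]))
(array([ 0.6366, -0.1719]), np.float64(-14.1), np.float64(0.1361), 10.4, (np.float64(0.028), np.float64(0.0019), 289, [308.3, 152.1]))
(array([ 0.6321, -0.0296]), np.float64(7.4), np.float64(0.135), 10.4, (np.float64(0.0277), np.float64(-0.002), 260, [267.9, 152.1]))
(array([ 0.7399, -0.2608]), np.float64(0.3), np.float64(0.115), 8.8, (np.float64(0.024), np.float64(0.0193), 528, [326.0, 126.4]))
```

```bash
python3 - <<'E'
from h import *
plan(fr((.4735,.1642),14.8,-.005,-.003,.042),104.8)
E
```

```text
n 4 dist 0.1819
[0.0265, 0.0132, -0.0345] [0.005, -0.0, 0.0]
[0.0265, 0.013, -0.0346] [0.005, -0.0, 0.0]
[0.0266, 0.0128, -0.0346] [0.005, -0.0, 0.0]
[0.0266, 0.0126, -0.0347] [0.005, -0.0, 0.0]
```

{"fn": "move_arm", "kwargs": {"rows": [[[0,0.013,-0.0345,0.005,0,0,255],[0.01,0.013,-0.0345,0.005,0,0,255],[0.03,0.013,-0.0345,0.005,0,0,255],[0.03,0.013,-0.0345,0.005,0,0,255],[0.026,0,0,0,0,0,255],[0.008,0,0,0,0,0,255],[0,0,0,0,0,0,255],[0,0,0,0,0,0,255]]]}}

```text
clock: 15.45
position: [0.4692, 0.1606, 0.0451]
eef_rot: [-1.743, 1.568, 0.088]
wrist_force: [0.8, -0.7, 0.2]
finger_gap: 0.0004
```

{"fn": "move_arm", "kwargs": {"rows": [[[0.0035,0,0,0,0,0,255],[0,0,0.004,0,0,0,255],[0,0,0.003,0,0,0,255],[0,0,0.003,0,0,0,255],[0,0,0,0,0,0,255],[-0.03,0,0,0,0,0,255],[0,0,0,0,0,0,255]]]}}

```text
clock: 16.32
position: [0.4671, 0.1701, 0.0724]
eef_rot: [-1.733, 1.566, 0.098]
wrist_force: [0.3, -0.5, 0.6]
finger_gap: 0.0002
```

```bash
python3 - <<'E'
from h import *
plan(fr((.4825,.0212),-9.5,-.005,-.003,.065),80.5)
E
```

```text
n 3 dist 0.1516
[0.0024, 0.0098, -0.0495] [0.142, 0.0, 0.002]
[0.0025, 0.0027, -0.0504] [0.142, 0.0, 0.002]
[0.0025, -0.0045, -0.0503] [0.142, 0.0, 0.002]
```

That stroke stayed above the barrel (z 0.0415), so I'll redo it lower.

{"fn": "move_arm", "kwargs": {"rows": [[[0.01,0,-0.011,0,0,0,255],[0.02,0,0,0,0,0,255],[0.0055,0,0,0,0,0,255],[0,0,0,0,0,0,255]]]}}

```text
clock: 16.82
position: [0.4671, 0.1582, 0.0356]
eef_rot: [1.697, 1.566, -2.755]
wrist_force: [-9.6, -3.9, 24.2]
finger_gap: 0.0003
```

{"fn": "move_arm", "kwargs": {"rows": [[[0.002,0,0,0,0,0,255],[0,0,0.004,0,0,0,255],[0,0,0.003,0,0,0,255],[0,0,0.002,0,0,0,255],[0,0,0,0,0,0,255]]]}}

```text
clock: 17.45
position: [0.4649, 0.1671, 0.0355]
eef_rot: [1.731, 1.566, -2.72]
wrist_force: [-17.9, -4.1, 40.9]
finger_gap: -0.0001
```

{"fn": "move_arm", "kwargs": {"rows": [[[-0.03,0,0,0,0,0,255],[0,0.0095,-0.049,0.142,0,0,255],[0,0.0025,-0.0495,0.142,0,0,255],[0,-0.0045,-0.0495,0.142,0,0,255],[0.014,0,0,0,0,0,255],[0,0,0,0,0,0,255],[0,0,0,0,0,0,255]]]}}

```text
clock: 18.32
position: [0.4749, 0.0202, 0.048]
eef_rot: [1.437, 1.569, 2.844]
wrist_force: [1.0, -0.1, 0.4]
finger_gap: -0.0002
```

```bash
python3 - <<'E'
from h import *
plan(fr((.4825,.0212),-9.5,-.005,-.003,.035),80.5)
f=grab_frame("top")
for r in find(f):print(r)
E
```

```text
n 1 dist 0.0132
[0.013, -0.0024, -0.0008] [0.002, 0.0, -0.002]
(array([0.4722, 0.1689]), np.float64(14.4), np.float64(0.1327), 10.5, (np.float64(0.028), np.float64(0.0013), 322, [210.5, 193.9]))
(array([ 0.6367, -0.1719]), np.float64(-14.0), np.float64(0.136), 10.4, (np.float64(0.0281), np.float64(0.002), 299, [308.3, 152.1]))
(array([ 0.7399, -0.2608]), np.float64(0.3), np.float64(0.115), 8.8, (np.float64(0.0238), np.float64(0.0192), 555, [326.0, 126.4]))
```

Shaver 4 is now upright, within about 3°. Shaver 5 gets a 7 mm stroke.

{"fn": "move_arm", "kwargs": {"rows": [[[0.009,-0.002,-0.001,0,0,0,255],[0.003,0,0,0,0,0,255],[0.001,0,0,0,0,0,255],[0,0,0.003,0,0,0,255],[0,0,0.002,0,0,0,255],[0,0,0.0015,0,0,0,255],[0,0,0,0,0,0,255]]]}}

```text
clock: 19.25
position: [0.4783, 0.0246, 0.0359]
eef_rot: [1.478, 1.57, 2.883]
wrist_force: [-3.8, 0.3, 4.8]
finger_gap: 0.0002
```

{"fn": "move_arm", "kwargs": {"rows": [[[-0.05,0,0,0,0,0,255],[-0.02,0.0625,0,0,0,0,255],[0,0.0625,0,0,0,0,255],[0,0,0.06,0,0,0,255],[0,0,0.06,0,0,0,255],[0,0,0,0,0,0,255]]]}}

```text
clock: 20.0
position: [0.3778, 0.166, 0.105]
eef_rot: [-0.862, 1.569, 0.549]
wrist_force: [-0.8, 0.0, -0.0]
finger_gap: 0.0
```

```bash
python3 - <<'E'
from h import *
f=grab_frame("top");g=grab_frame("side")
for r in find(f):print(r)
crop(f,190,130,330,230,5.5,"pics/t7.png")
crop(g,200,120,340,260,5.5,"pics/s7.png")
E
```

```text
(array([0.4869, 0.1702]), np.float64(-169.7), np.float64(0.1039), 12.6, (np.float64(0.0169), np.float64(-0.0201), 290, [207.3, 202.6]))
(array([0.4829, 0.0245]), np.float64(-9.2), np.float64(0.133), 10.4, (np.float64(0.0279), np.float64(-0.0001), 309, [253.7, 192.0]))
(array([ 0.6367, -0.1719]), np.float64(-14.0), np.float64(0.136), 10.4, (np.float64(0.0279), np.float64(0.0019), 286, [308.3, 152.2]))
(array([ 0.6321, -0.0295]), np.float64(7.4), np.float64(0.1349), 10.4, (np.float64(0.0276), np.float64(-0.0021), 261, [267.9, 152.2]))
(array([ 0.7395, -0.2608]), np.float64(0.3), np.float64(0.1157), 8.8, (np.float64(0.0242), np.float64(0.0193), 541, [326.0, 126.4]))
```

View pics/t7.png

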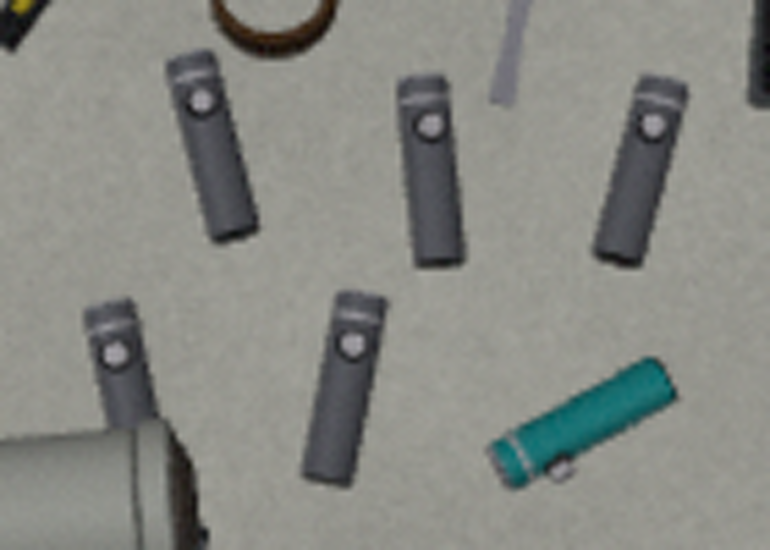

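```bash
python3 - <<'E'
from h import *
o=np.array;f=grab_frame("top")
T=lambda p:o([190,130])+(o(p)+.5)/5.5-.5
A=back(f,T((235,236)),.02);B=back(f,T((193,58)),.02);print("1",(A+B)/2,np.degrees(np.arctan2(*(B-A)[1::-1])),np.linalg.norm(B-A),back(f,T((202,100)),.045))
plan(fr((.4829,.0245),-9.2,.028,0,.06),80.8)
E
```

```text
1 [0.64506871 0.11802974 0.02      ] 15.106164290879603 0.12643738222907958 [0.67166294 0.12571874 0.045     ]
n 4 dist 0.1996
[0.0111, -0.0386, -0.0296] [-0.001, -0.0, -0.0]
[0.0111, -0.0385, -0.0297] [-0.001, -0.0, -0.0]
[0.0111, -0.0385, -0.0297] [-0.001, -0.0, -0.0]
[0.0111, -0.0385, -0.0298] [-0.001, -0.0, -0.0]
```

{"fn": "move_arm", "kwargs": {"rows": [[[0.01,-0.0385,-0.03,0,0,0,255],[0.01,-0.0385,-0.03,0,0,0,255],[0.01,-0.0385,-0.03,0,0,0,255],[0.01,-0.0385,-0.03,0,0,0,255],[0.01,0,0,0,0,0,255],[0,0,0,0,0,0,255],[0,0,0,0,0,0,255]]]}}

```text
clock: 21.02
position: [0.5093, 0.0193, 0.0548]
eef_rot: [1.46, 1.57, 2.865]
wrist_force: [-0.0, -0.3, 0.5]
finger_gap: 0.0002
```

```bash
python3 - <<'E'
from h import *
plan(fr((.4829,.0245),-9.2,.028,0,.038),80.8)
E
```

```text
n 1 dist 0.0169
[0.0168, -0.0011, 0.001] [-0.005, 0.0, -0.001]
```

{"fn": "move_arm", "kwargs": {"rows": [[[0.006,-0.001,0.001,0,0,0,255],[0.005,0,0,0,0,0,255],[0.003,0,0,0,0,0,255],[0.002,0,0,0,0,0,255],[0.001,0,0,0,0,0,255],[0,0,0,0,0,0,255]]]}}

```text
clock: 21.78
position: [0.5111, 0.0199, 0.038]
eef_rot: [1.384, 1.57, 2.79]
wrist_force: [-1.8, -0.3, 3.9]
finger_gap: -0.0001
```

{"fn": "move_arm", "kwargs": {"rows": [[[0.001,0,0,0,0,0,255],[0.0005,0,0,0,0,0,255],[0,0,0,0,0,0,255]]]}}

```text
clock: 22.15
position: [0.5113, 0.02, 0.0378]
eef_rot: [1.425, 1.57, 2.83]
wrist_force: [-7.5, 2.6, 15.6]
finger_gap: -0.0001
```

{"fn": "move_arm", "kwargs": {"rows": [[[-0.005,0,0,0,0,0,255],[0,0,0,0,0,0,255],[0,0,0,0,0,0,255]]]}}

```text
clock: 22.52
position: [0.5112, 0.0198, 0.041]
eef_rot: [1.678, 1.571, 3.083]
wrist_force: [0.1, -0.1, -0.3]
finger_gap: 0.0001
```

```bash
python3 - <<'E'
from h import *
o=get_obs();print(o["position"],o["wrist_force"])
g=grab_frame("side");crop(g,200,170,290,230,8,"pics/s8.png")
E
```

```text
[0.51116344 0.01976466 0.04103134] [ 0.09963459 -0.06210468 -0.34110878]
```

View pics/s8.png

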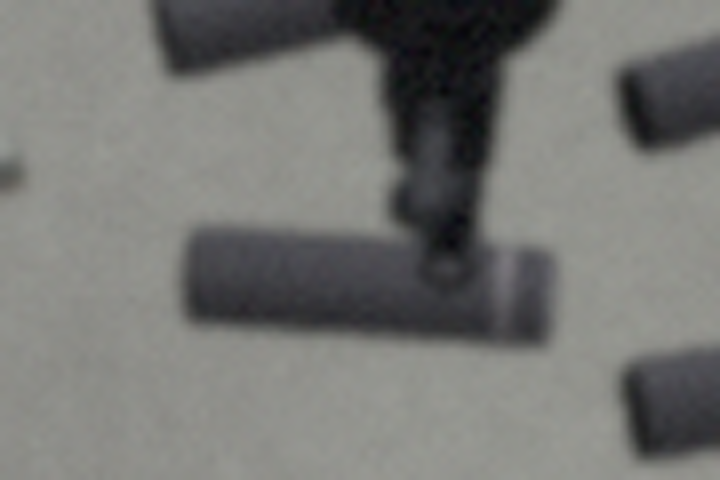

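Shaver 5: the button bottomed out at 15.6 N (z 0.0378), and at z 0.041 there is no force, so it stayed in. The crop agrees. Shaver 2 next.

```bash
python3 - <<'E'
from h import *
plan(fr((.6321,-.0295),7.4,.028,-.001,.055),97.4)
E
```

```text
n 3 dist 0.1567
[-0.0047, -0.0515, -0.0071] [-0.098, 0.0, -0.0]
[-0.0047, -0.0506, -0.0122] [-0.098, 0.0, -0.0]
[-0.0047, -0.0491, -0.0171] [-0.098, 0.0, -0.0]
```

{"fn": "move_arm", "kwargs": {"rows": [[[-0.03,0,0,0,0,0,255],[0,-0.0515,-0.007,-0.098,0,0,255],[0,-0.0505,-0.012,-0.098,0,0,255],[0,-0.049,-0.017,-0.098,0,0,255],[0.016,0,0,0,0,0,255],[0,0,0,0,0,0,255],[0,0,0,0,0,0,255]]]}}

```text
clock: 23.45
position: [0.6586, -0.0259, 0.0548]
eef_rot: [1.199, 1.569, 2.898]
wrist_force: [0.6, -0.6, 0.7]
finger_gap: -0.0002
```

```bash
python3 - <<'E'
from h import *
plan(fr((.6321,-.0295),7.4,.028,-.001,.038),97.4)
E
```

```text
n 1 dist 0.0169
[0.0168, -0.0013, -0.0012] [-0.001, 0.001, -0.002]
```

{"fn": "move_arm", "kwargs": {"rows": [[[0.006,-0.001,-0.001,0,0,0,255],[0.005,0,0,0,0,0,255],[0.003,0,0,0,0,0,255],[0.002,0,0,0,0,0,255],[0.0015,0,0,0,0,0,255],[0.0005,0,0,0,0,0,255],[0,0,0,0,0,0,255]]]}}

```text
clock: 24.32
position: [0.6612, -0.0275, 0.0383]
eef_rot: [2.954, 1.571, -1.63]
wrist_force: [-3.8, -0.1, 8.2]
finger_gap: -0.0001
```

{"fn": "move_arm", "kwargs": {"rows": [[[0.001,0,0,0,0,0,255],[0,0,0,0,0,0,255],[0,0,0,0,0,0,255]]]}}

```text
clock: 24.7
position: [0.6614, -0.0276, 0.0382]
eef_rot: [-3.106, 1.57, -1.407]
wrist_force: [-6.0, 0.4, 12.2]
finger_gap: 0.0001
```

{"fn": "move_arm", "kwargs": {"rows": [[[-0.005,0,0,0,0,0,255],[0,0,0,0,0,0,255],[0,0,0,0,0,0,255]]]}}

```text
clock: 25.08
position: [0.6614, -0.0274, 0.0413]
eef_rot: [-1.709, 1.57, -0.01]
wrist_force: [0.8, -0.1, 2.9]
finger_gap: 0.0001
```

```bash
python3 - <<'E'
from h import *
g=grab_frame("side");crop(g,260,180,350,240,8,"pics/s9.png")
plan(fr((.6367,-.1719),-14,.028,.001,.055),76)
E
```

```text
n 3 dist 0.151
[-0.0046, 0.0055, -0.0498] [0.124, 0.0, 0.0]
[-0.0046, -0.0007, -0.0501] [0.124, 0.0, 0.0]
[-0.0046, -0.0069, -0.0496] [0.124, 0.0, 0.0]
```

View pics/s9.png

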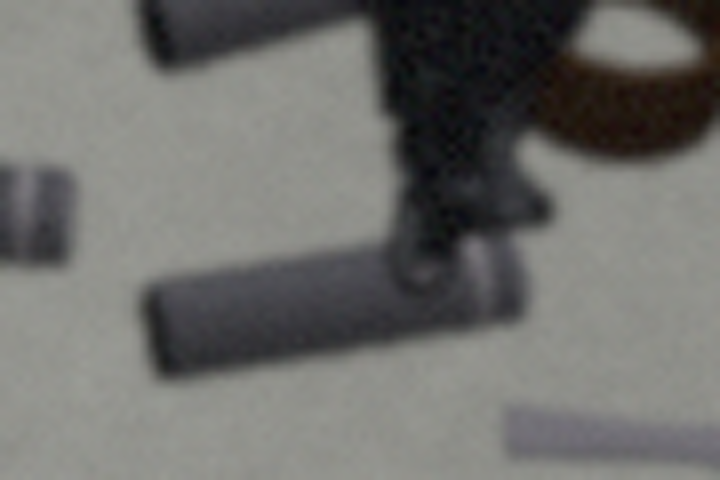

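Shaver 2 bottomed at 12 N but still pushes with about 3 N at z 0.041, so it probably springs back; I'll verify by picture. Shaver 3 next.

{"fn": "move_arm", "kwargs": {"rows": [[[-0.03,0,0,0,0,0,255],[0,0.0055,-0.05,0.124,0,0,255],[0,-0.0005,-0.05,0.124,0,0,255],[0,-0.007,-0.0495,0.124,0,0,255],[0.016,0,0,0,0,0,255],[0,0,0,0,0,0,255],[0,0,0,0,0,0,255]]]}}

```text
clock: 26.0
position: [0.6635, -0.176, 0.0547]
eef_rot: [1.215, 1.569, 2.544]
wrist_force: [-1.0, 0.5, 0.3]
finger_gap: -0.0001
```

```bash
python3 - <<'E'
from h import *
plan(fr((.6367,-.1719),-14,.028,.001,.038),76)
f=grab_frame("top")
for r in find(f):print(r)
g=grab_frame("side");crop(g,200,120,350,240,5,"pics/s10.png")
E
```

```text
n 1 dist 0.0168
[0.0167, -0.0011, -0.0015] [0.003, 0.001, -0.001]
(array([0.3572, 0.1554]), np.float64(-113.6), np.float64(0.1343), 10.3, (np.float64(0.0173), np.float64(0.0183), 465, [221.4, 230.7]))
(array([0.4722, 0.1688]), np.float64(14.4), np.float64(0.1328), 10.4, (np.float64(0.0281), np.float64(0.0015), 334, [210.4, 193.9]))
(array([0.4827, 0.0247]), np.float64(-8.0), np.float64(0.132), 10.7, (np.float64(0.0359), np.float64(0.0181), 402, [249.0, 189.1]))
(array([ 0.6317, -0.0284]), np.float64(7.2), np.float64(0.1343), 10.2, (np.float64(0.0281), np.float64(0.0001), 287, [267.0, 152.2]))
```

View pics/s10.png

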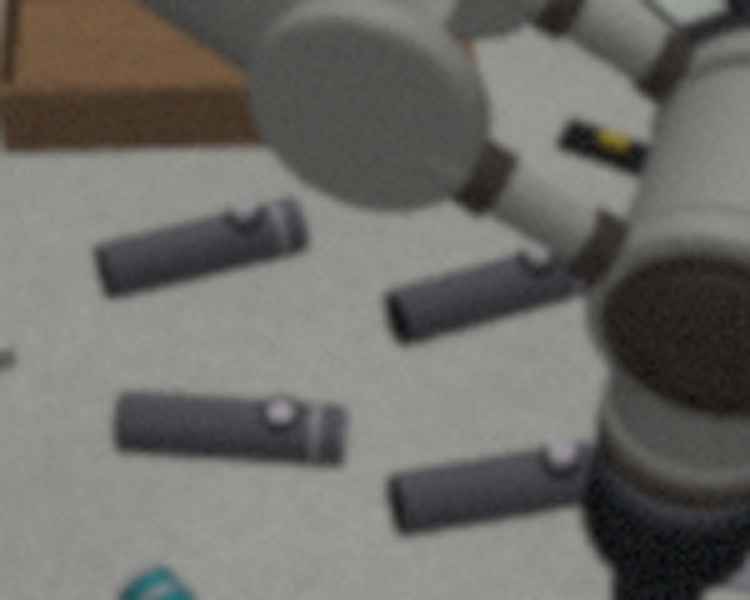

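Side view: shaver 2's button at (563,455) stands proud, while shaver 5's at (281,411) is flush. Pressing shaver 3.

{"fn": "move_arm", "kwargs": {"rows": [[[0.006,-0.001,-0.0015,0,0,0,255],[0.005,0,0,0,0,0,255],[0.003,0,0,0,0,0,255],[0.002,0,0,0,0,0,255],[0.0015,0,0,0,0,0,255],[0.001,0,0,0,0,0,255],[0,0,0,0,0,0,255],[0,0,0,0,0,0,255]]]}}

```text
clock: 27.1
position: [0.6642, -0.1798, 0.0382]
eef_rot: [2.491, 1.57, -2.465]
wrist_force: [-5.0, 0.8, 7.1]
finger_gap: 0.0002
```

{"fn": "move_arm", "kwargs": {"rows": [[[0.001,0,0,0,0,0,255],[0,0,0,0,0,0,255]]]}}

```text
clock: 27.35
position: [0.6642, -0.18, 0.038]
eef_rot: [2.611, 1.569, -2.345]
wrist_force: [-6.5, 0.7, 11.9]
finger_gap: -0.0001
```

{"fn": "move_arm", "kwargs": {"rows": [[[-0.005,0,0,0,0,0,255],[0,0,0,0,0,0,255],[0,0,0,0,0,0,255]]]}}

```text
clock: 27.72
position: [0.6642, -0.1792, 0.0404]
eef_rot: [1.223, 1.57, 2.55]
wrist_force: [0.3, 0.1, -0.4]
finger_gap: 0.0
```

```bash
python3 - <<'E'
from h import *
plan([.6717,.1255,.07],105.1)
E
```

```text
n 6 dist 0.3062
[-0.0049, 0.011, 0.0496] [-0.085, 0.0, -0.0]
[-0.0049, 0.0068, 0.0503] [-0.085, 0.0, -0.0]
[-0.0049, 0.0025, 0.0507] [-0.085, 0.0, -0.0]
[-0.0049, -0.0018, 0.0508] [-0.085, 0.0, -0.0]
[-0.0049, -0.006, 0.0504] [-0.085, 0.0, -0.0]
[-0.0049, -0.0103, 0.0497] [-0.085, 0.0, -0.0]
```

Shaver 3 stays in (0 N at z 0.0404). Shaver 1 next.

{"fn": "move_arm", "kwargs": {"rows": [[[-0.035,0,0,0,0,0,255],[0,0.011,0.0495,-0.085,0,0,255],[0,0.007,0.0505,-0.085,0,0,255],[0,0.0025,0.0505,-0.085,0,0,255],[0,-0.002,0.051,-0.085,0,0,255],[0,-0.006,0.0505,-0.085,0,0,255],[0,-0.0105,0.0495,-0.085,0,0,255],[0.01,0,0,0,0,0,255]]]}}

```text
clock: 28.72
position: [0.6721, 0.1292, 0.0661]
eef_rot: [-1.375, 1.569, 0.468]
wrist_force: [0.2, -0.9, -0.6]
finger_gap: -0.0005
```

{"fn": "move_arm", "kwargs": {"rows": [[[0.01,0,0,0,0,0,255],[0,0,0,0,0,0,255],[0,0,0,0,0,0,255]]]}}

```text
clock: 29.1
position: [0.6721, 0.124, 0.0558]
eef_rot: [2.16, 1.571, -2.288]
wrist_force: [0.3, -0.5, 0.5]
finger_gap: -0.0003
```

```bash
python3 - <<'E'
from h import *
plan([.6717,.1255,.038],105.1)
f=grab_frame("top")
for r in find(f):print(r)
g=grab_frame("side");crop(g,200,120,350,280,5,"pics/s11.png")
E
```

```text
n 1 dist 0.0178
[0.0178, -0.0, 0.0015] [0.001, -0.0, -0.0]
(array([0.4828, 0.0244]), np.float64(-9.3), np.float64(0.1324), 10.3, (np.float64(0.0269), np.float64(0.0002), 322, [253.7, 192.3]))
(array([ 0.6365, -0.1723]), np.float64(-14.1), np.float64(0.1357), 10.3, (np.float64(0.0262), np.float64(0.0018), 275, [308.3, 152.6]))
(array([ 0.6317, -0.0284]), np.float64(7.7), np.float64(0.1345), 10.3, (np.float64(0.0282), np.float64(-0.0001), 284, [267.0, 152.2]))
(array([ 0.7399, -0.2608]), np.float64(0.3), np.float64(0.115), 8.8, (np.float64(0.0236), np.float64(0.0192), 565, [326.0, 126.5]))
```

View pics/s11.png

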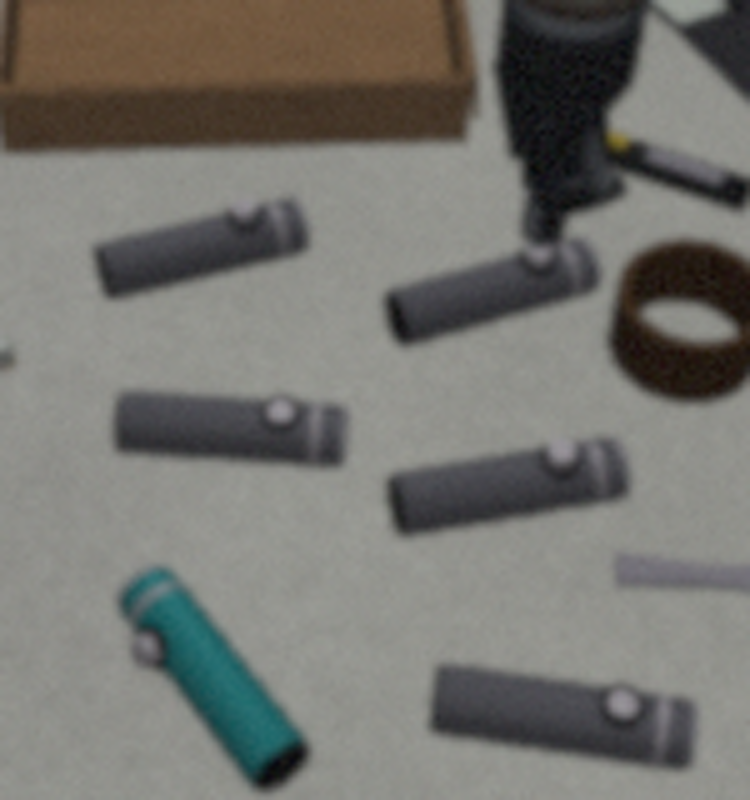

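Shaver 3's button at (623,705) sits flush and shaver 2's at (563,453) is out. Pressing shaver 1.

{"fn": "move_arm", "kwargs": {"rows": [[[0.007,0,0.0015,0,0,0,255],[0.005,0,0,0,0,0,255],[0.003,0,0,0,0,0,255],[0.002,0,0,0,0,0,255],[0.0015,0,0,0,0,0,255],[0.001,0,0,0,0,0,255],[0,0,0,0,0,0,255],[0,0,0,0,0,0,255]]]}}

```text
clock: 30.2
position: [0.6715, 0.1267, 0.038]
eef_rot: [1.898, 1.57, -2.548]
wrist_force: [-5.4, -0.7, 9.3]
finger_gap: -0.0003
```

{"fn": "move_arm", "kwargs": {"rows": [[[0.001,0,0,0,0,0,255],[0,0,0,0,0,0,255]]]}}

```text
clock: 30.45
position: [0.6716, 0.1266, 0.0379]
eef_rot: [2.187, 1.57, -2.259]
wrist_force: [-7.8, -1.5, 14.8]
finger_gap: -0.0001
```

{"fn": "move_arm", "kwargs": {"rows": [[[-0.005,0,0,0,0,0,255],[0,0,0,0,0,0,255],[0,0,0,0,0,0,255]]]}}

```text
clock: 30.82
position: [0.6713, 0.1267, 0.0399]
eef_rot: [1.371, 1.57, -3.075]
wrist_force: [-0.0, -0.2, -0.4]
finger_gap: 0.0003
```

```bash
python3 - <<'E'
from h import *
plan(fr((.4722,.1689),14.4,.028,.0005,.07),104.4)
E
```

```text
n 4 dist 0.1816
[-0.0075, 0.0383, 0.0233] [0.004, 0.0, -0.0]
[-0.0075, 0.0383, 0.0231] [0.004, 0.0, -0.0]
[-0.0075, 0.0384, 0.023] [0.004, 0.0, -0.0]
[-0.0075, 0.0385, 0.0229] [0.004, 0.0, -0.0]
```

{"fn": "move_arm", "kwargs": {"rows": [[[-0.035,0,0,0,0,0,255],[0,0.0385,0.023,0,0,0,255],[0,0.0385,0.023,0,0,0,255],[0,0.0385,0.023,0,0,0,255],[0,0.0385,0.023,0,0,0,255],[0.02,0,0,0,0,0,255],[0,0,0,0,0,0,255],[0,0,0,0,0,0,255]]]}}

```text
clock: 31.82
position: [0.4995, 0.1749, 0.0558]
eef_rot: [-1.702, 1.57, 0.134]
wrist_force: [0.6, 0.3, -0.1]
finger_gap: 0.0002
```

```bash
python3 - <<'E'
from h import *
plan(fr((.4722,.1689),14.4,.028,.0005,.038),104.4)
g=grab_frame("side");crop(g,200,120,350,280,5,"pics/s12.png")
E
```

```text
n 1 dist 0.0179
[0.0178, -0.0, 0.0015] [0.014, -0.0, 0.001]
```

View pics/s12.png

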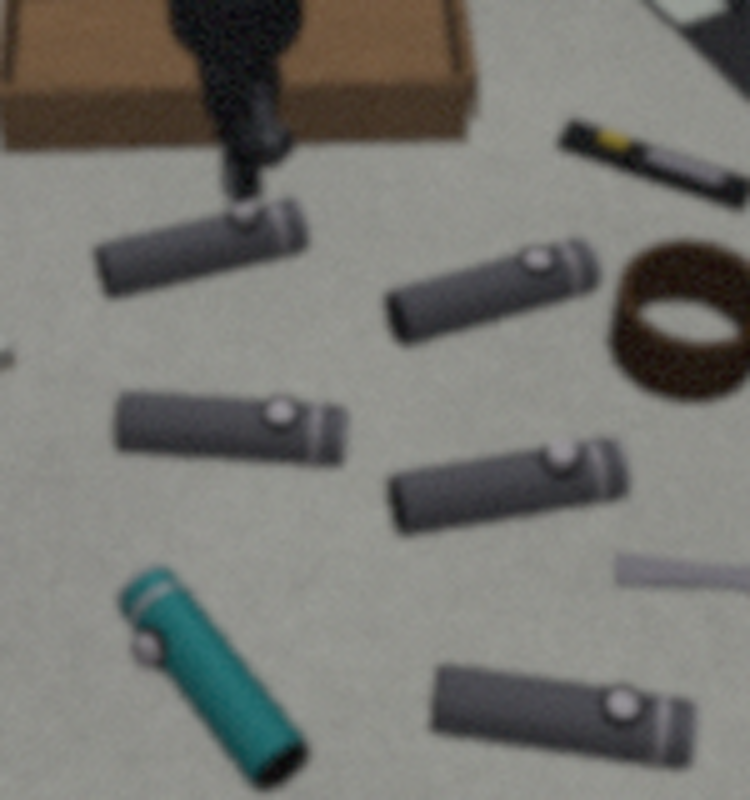

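Shaver 1's button at (539,259) now sits flush. Pressing shaver 4.

{"fn": "move_arm", "kwargs": {"rows": [[[0.007,0,0.0015,0.014,0,0,255],[0.005,0,0,0,0,0,255],[0.003,0,0,0,0,0,255],[0.002,0,0,0,0,0,255],[0.0015,0,0,0,0,0,255],[0.001,0,0,0,0,0,255],[0,0,0,0,0,0,255],[0,0,0,0,0,0,255]]]}}

```text
clock: 32.88
position: [0.4984, 0.176, 0.0378]
eef_rot: [2.241, 1.569, -2.218]
wrist_force: [-8.1, -3.8, 17.1]
finger_gap: -0.0003
```

{"fn": "move_arm", "kwargs": {"rows": [[[0.001,0,0,0,0,0,255],[0,0,0,0,0,0,255]]]}}

```text
clock: 33.12
position: [0.4985, 0.176, 0.0377]
eef_rot: [2.203, 1.569, -2.256]
wrist_force: [-11.8, -4.9, 25.3]
finger_gap: -0.0003
```

{"fn": "move_arm", "kwargs": {"rows": [[[-0.005,0,0,0,0,0,255],[0,0,0,0,0,0,255],[0,0,0,0,0,0,255]]]}}

```text
clock: 33.5
position: [0.498, 0.1764, 0.0393]
eef_rot: [1.397, 1.57, -3.063]
wrist_force: [-0.0, 0.1, -0.5]
finger_gap: -0.0003
```

{"fn": "move_arm", "kwargs": {"rows": [[[-0.05,0,0,0,0,0,0],[-0.05,0,0.03,0,0,0,0],[0,0.06,0.06,0,0,0,0],[0,0.06,0.06,0,0,0,0],[0,0,0,0,0,0,0]]]}}

```text
clock: 34.12
position: [0.3794, 0.2705, 0.1388]
eef_rot: [1.441, 1.568, -3.015]
wrist_force: [1.5, 0.1, -0.5]
finger_gap: 0.0854
```

```bash
python3 - <<'E'
from h import *
f=grab_frame("top");g=grab_frame("side")
for r in find(f):print(r)
crop(f,190,130,330,230,5.5,"pics/t13.png")
crop(g,200,120,350,280,5,"pics/s13.png")
E
```

```text
(array([0.4723, 0.1688]), np.float64(14.8), np.float64(0.1329), 10.6, (np.float64(0.0276), np.float64(-0.0), 303, [210.8, 193.9]))
(array([0.483 , 0.0245]), np.float64(-9.1), np.float64(0.1328), 10.4, (np.float64(0.0268), np.float64(0.0), 310, [253.6, 192.3]))
(array([ 0.6366, -0.1723]), np.float64(-14.0), np.float64(0.136), 10.4, (np.float64(0.0261), np.float64(0.0018), 261, [308.3, 152.7]))
(array([ 0.6319, -0.0283]), np.float64(7.7), np.float64(0.135), 10.3, (np.float64(0.0279), np.float64(-0.0003), 273, [267.0, 152.2]))
(array([ 0.7399, -0.2608]), np.float64(0.3), np.float64(0.115), 8.8, (np.float64(0.0238), np.float64(0.0193), 528, [326.0, 126.4]))
```

View pics/s13.png

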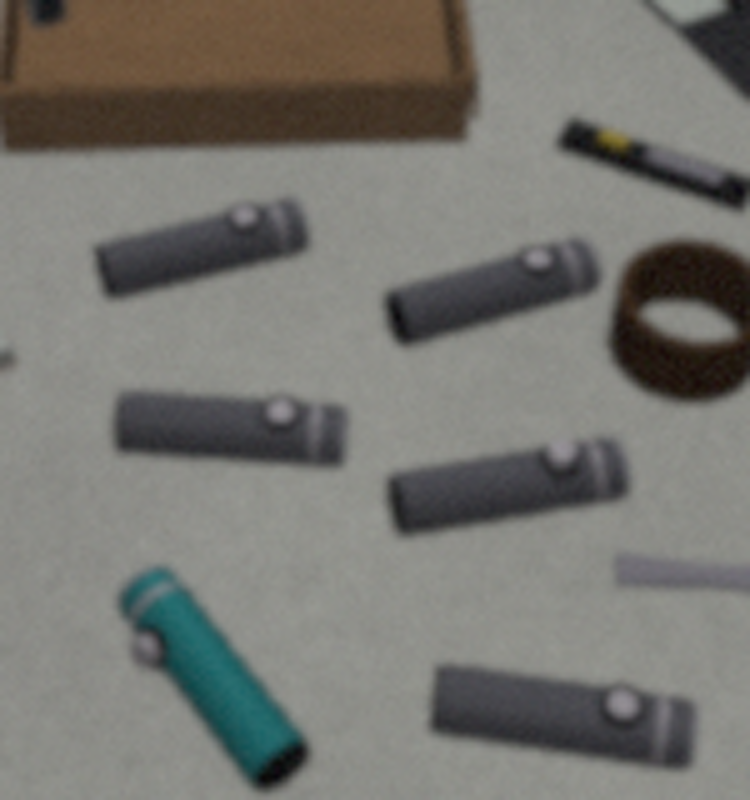

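View pics/t13.png

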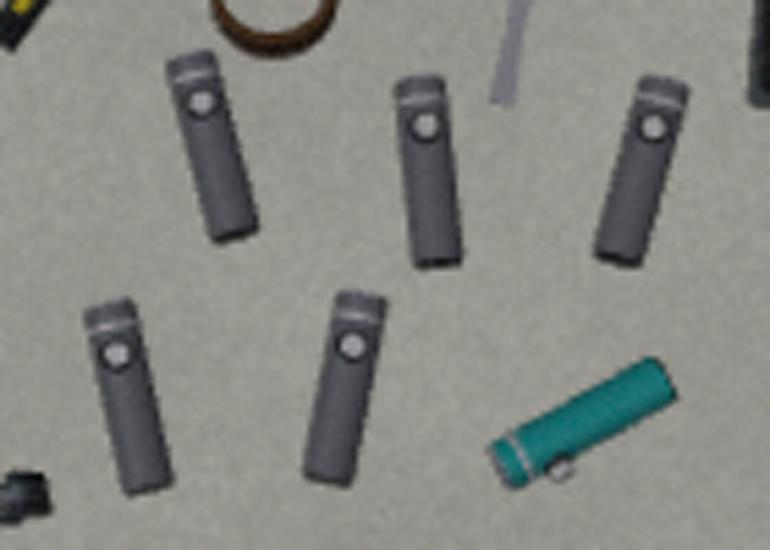

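Tests done: 1, 3, 4 and 5 stay in, and 2 springs back. Four carton slots in a 2x2 grid are enough. Starting with shaver 4.

```bash
python3 - <<'E'
from h import *
plan(fr((.4723,.1688),14.6,-.004,0,.08),104.6)
E
```

```text
n 3 dist 0.1455
[0.0199, -0.0191, -0.0399] [-0.0, -0.0, 0.0]
[0.0199, -0.0191, -0.0399] [-0.0, -0.0, 0.0]
[0.0199, -0.0191, -0.0399] [-0.0, -0.0, 0.0]
```

{"fn": "move_arm", "kwargs": {"rows": [[[0.01,-0.019,-0.04,0,0,0,70],[0.02,-0.019,-0.04,0,0,0,70],[0.02,-0.019,-0.04,0,0,0,70],[0.02,0,0,0,0,0,70],[0,0,0,0,0,0,70],[0,0,0,0,0,0,70]]], "squeeze": 40}}

```text
clock: 34.98
position: [0.469, 0.1669, 0.0703]
eef_rot: [-1.812, 1.57, 0.01]
wrist_force: [0.6, -0.5, -0.8]
finger_gap: 0.0622
```

```bash
python3 - <<'E'
from h import *
plan(fr((.4723,.1688),14.6,-.004,0,.004),104.6)
print(get_obs()["finger_gap"])
E
```

```text
n 2 dist 0.0663
[0.0332, 0.0002, 0.0005] [-0.002, -0.0, 0.0]
[0.0332, 0.0002, 0.0005] [-0.002, -0.0, 0.0]
0.062157347965744444
```

{"fn": "move_arm", "kwargs": {"rows": [[[0.03,0,0.001,0,0,0,70],[0.03,0,0,0,0,0,70],[0.006,0,0,0,0,0,70],[0,0,0,0,0,0,70],[0,0,0,0,0,0,255],[0,0,0,0,0,0,255],[0,0,0,0,0,0,255],[0,0,0,0,0,0,255]]]}}

```text
clock: 35.98
position: [0.4694, 0.1683, 0.0054]
eef_rot: [-1.684, 1.568, 0.139]
wrist_force: [-1.2, -0.5, 6.1]
finger_gap: 0.0347
```

{"fn": "move_arm", "kwargs": {"rows": [[[-0.04,0,0,0,0,0,255],[-0.04,0,0,0,0,0,255],[-0.02,0,0,0,0,0,255],[0,0,0,0,0,0,255]]]}}

```text
clock: 36.48
position: [0.4696, 0.1682, 0.1057]
eef_rot: [-1.721, 1.566, 0.102]
wrist_force: [0.2, -0.8, -1.3]
finger_gap: 0.0349
```

```bash
python3 - <<'E'
from h import *
print(get_obs()["position"])
plan(fr((.428,.396),-1.2,-.004,0,.11),88.8)
g=grab_frame("side");crop(g,180,80,300,200,5,"pics/s14.png")
E
```

```text
[0.46964346 0.16820181 0.10574127]
n 5 dist 0.2324
[-0.0009, -0.0025, 0.0464] [0.055, -0.0, 0.001]
[-0.0009, 0.0, 0.0465] [0.055, -0.0, 0.001]
[-0.0009, 0.0025, 0.0464] [0.055, -0.0, 0.001]
[-0.0009, 0.0051, 0.0462] [0.055, -0.0, 0.001]
[-0.0009, 0.0076, 0.0459] [0.055, -0.0, 0.001]
```

View pics/s14.png

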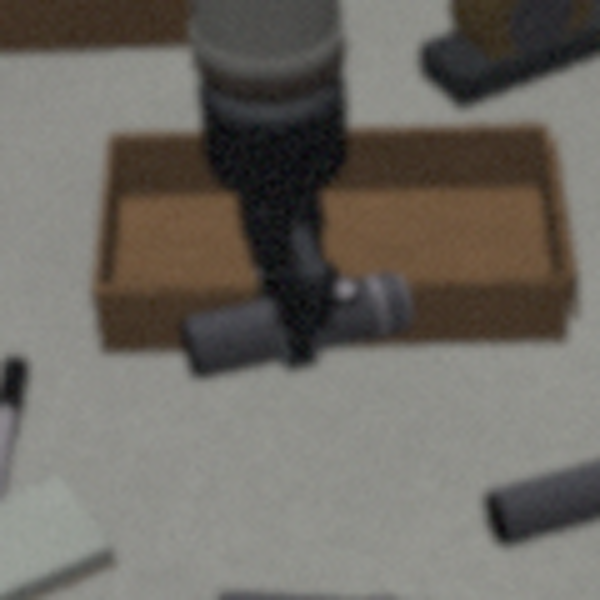

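Shaver 4 is held level with its button up at (345,288). Moving it over the carton.

{"fn": "move_arm", "kwargs": {"rows": [[[0,-0.0025,0.0465,0.055,0,0,255],[0,0,0.0465,0.055,0,0,255],[0,0.0025,0.0465,0.055,0,0,255],[0,0.005,0.046,0.055,0,0,255],[0,0.0075,0.046,0.055,0,0,255],[0,0,0,0,0,0,255],[0,0,0,0,0,0,255]]]}}

```text
clock: 37.4
position: [0.4219, 0.3952, 0.1021]
eef_rot: [2.294, 1.568, -2.441]
wrist_force: [-0.2, -0.8, -1.8]
finger_gap: 0.0351
```

```bash
python3 - <<'E'
from h import *
print(get_obs()["finger_gap"])
plan(fr((.428,.396),-1.2,-.004,0,.0105),88.8)
E
```

```text
0.03506587061233696
n 2 dist 0.0916
[0.0458, -0.0011, 0.0006] [-0.001, -0.001, -0.001]
[0.0458, -0.0011, 0.0005] [-0.001, -0.001, -0.001]
```

{"fn": "move_arm", "kwargs": {"rows": [[[0.035,-0.001,0.0005,0,0,0,255],[0.03,-0.001,0.0005,0,0,0,255],[0.02,0,0,0,0,0,255],[0.006,0,0,0,0,0,255],[0,0,0,0,0,0,255],[0,0,0,0,0,0,255]]]}}

```text
clock: 38.15
position: [0.4258, 0.3976, 0.0141]
eef_rot: [-1.0, 1.568, 0.548]
wrist_force: [-0.2, -0.4, -0.0]
finger_gap: 0.0349
```

{"fn": "move_arm", "kwargs": {"rows": [[[0.003,0,0,0,0,0,255],[0.001,0,0,0,0,0,255],[0,0,0,0,0,0,255]]]}}

```text
clock: 38.52
position: [0.425, 0.3973, 0.0095]
eef_rot: [-1.07, 1.57, 0.478]
wrist_force: [-1.8, -1.3, 4.8]
finger_gap: 0.0344
```

{"fn": "move_arm", "kwargs": {"rows": [[[0,0,0,0,0,0,122],[0,0,0,0,0,0,122],[-0.03,0,0,0,0,0,122],[-0.04,0,0,0,0,0,122],[-0.03,0,0,0,0,0,122],[0,0,0,0,0,0,70]]]}}

```text
clock: 39.28
position: [0.4267, 0.3982, 0.1117]
eef_rot: [-1.002, 1.565, 0.546]
wrist_force: [-0.4, 0.1, -0.8]
finger_gap: 0.0608
```

```bash
python3 - <<'E'
from h import *
print(get_obs()["finger_gap"])
plan(fr((.483,.0245),-9.2,-.004,0,.11),80.8)
E
```

```text
0.060754040112428444
n 7 dist 0.3768
[0.0001, -0.0087, -0.0531] [0.02, 0.001, 0.001]
[0.0001, -0.0097, -0.0529] [0.02, 0.001, 0.001]
[0.0002, -0.0108, -0.0527] [0.02, 0.001, 0.001]
[0.0002, -0.0118, -0.0525] [0.02, 0.001, 0.001]
[0.0002, -0.0128, -0.0523] [0.02, 0.001, 0.001]
[0.0002, -0.0139, -0.052] [0.02, 0.001, 0.001]
[0.0002, -0.0149, -0.0517] [0.02, 0.001, 0.001]
```

{"fn": "move_arm", "kwargs": {"rows": [[[0,-0.0085,-0.053,0.02,0,0,70],[0,-0.0095,-0.053,0.02,0,0,70],[0,-0.011,-0.0525,0.02,0,0,70],[0,-0.012,-0.0525,0.02,0,0,70],[0,-0.013,-0.052,0.02,0,0,70],[0,-0.014,-0.052,0.02,0,0,70],[0,-0.015,-0.0515,0.02,0,0,70],[0.04,0,0,0,0,0,70]]]}}

```text
clock: 40.28
position: [0.4804, 0.0207, 0.0702]
eef_rot: [-1.698, 1.564, -0.295]
wrist_force: [-0.2, 1.2, -0.1]
finger_gap: 0.0621
```

{"fn": "move_arm", "kwargs": {"rows": [[[0,0,0,0,0,0,70],[0,0,0,0,0,0,70]]]}}

```text
clock: 40.52
position: [0.477, 0.0251, 0.0688]
eef_rot: [1.463, 1.57, 2.872]
wrist_force: [-0.3, -0.5, 0.3]
finger_gap: 0.0619
```

```bash
python3 - <<'E'
from h import *
f=grab_frame("top");g=grab_frame("side")
for r in find(f):print(r)
crop(f,120,130,330,240,3.5,"pics/t15.png")
crop(g,180,80,320,240,4,"pics/s15.png")
plan(fr((.483,.0245),-9.2,-.004,0,.004),80.8)
E
```

```text
(array([ 0.6366, -0.1723]), np.float64(-14.0), np.float64(0.136), 10.3, (np.float64(0.0261), np.float64(0.0018), 271, [308.3, 152.6]))
(array([ 0.7399, -0.2608]), np.float64(0.3), np.float64(0.115), 8.8, (np.float64(0.0238), np.float64(0.0192), 561, [326.0, 126.4]))
n 2 dist 0.0659
[0.0329, -0.0004, 0.0001] [-0.0, -0.0, 0.001]
[0.0329, -0.0005, 0.0001] [-0.0, -0.0, 0.001]
```

View pics/t15.png

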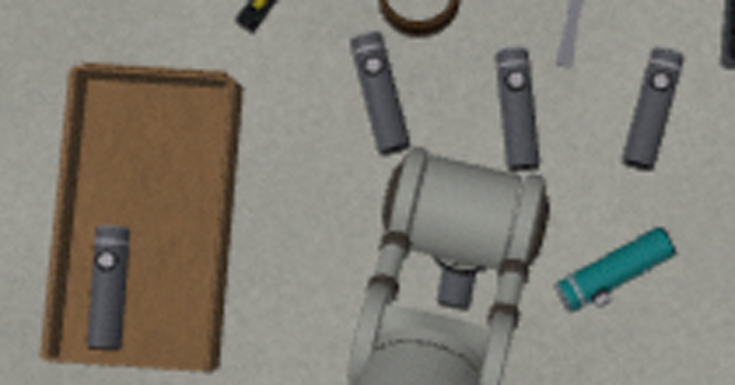

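View pics/s15.png

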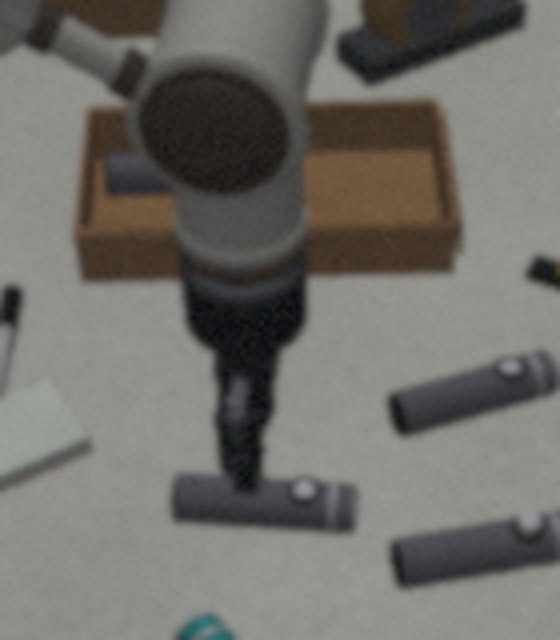

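Shaver 4 lies in the carton, button up at (106,261). Grasping shaver 5.

{"fn": "move_arm", "kwargs": {"rows": [[[0.03,-0.001,0,0,0,0,70],[0.03,0,0,0,0,0,70],[0.005,0,0,0,0,0,70],[0,0,0,0,0,0,70],[0,0,0,0,0,0,255],[0,0,0,0,0,0,255],[0,0,0,0,0,0,255],[0,0,0,0,0,0,255]]]}}

```text
clock: 41.62
position: [0.4795, 0.0243, 0.0053]
eef_rot: [-1.547, 1.568, -0.139]
wrist_force: [-0.7, 0.4, 6.3]
finger_gap: 0.0343
```

{"fn": "move_arm", "kwargs": {"rows": [[[-0.04,0,0,0,0,0,255],[-0.04,0,0,0,0,0,255],[-0.025,0,0,0,0,0,255],[0,0,0,0,0,0,255]]]}}

```text
clock: 42.12
position: [0.4801, 0.0241, 0.1111]
eef_rot: [-1.614, 1.565, -0.206]
wrist_force: [0.7, -0.4, -1.1]
finger_gap: 0.0347
```

```bash
python3 - <<'E'
from h import *
plan(fr((.577,.393),-1.2,-.004,0,.11),88.8)
g=grab_frame("side");crop(g,180,120,300,240,5,"pics/s16.png")
E
```

```text
n 7 dist 0.3805
[0.0002, -0.0046, 0.0542] [-0.02, -0.0, 0.001]
[0.0002, -0.0057, 0.0541] [-0.02, -0.0, 0.001]
[0.0002, -0.0067, 0.0539] [-0.02, -0.0, 0.001]
[0.0002, -0.0078, 0.0538] [-0.02, -0.0, 0.001]
[0.0002, -0.0089, 0.0536] [-0.02, -0.0, 0.001]
[0.0002, -0.01, 0.0534] [-0.02, -0.0, 0.001]
[0.0002, -0.0111, 0.0532] [-0.02, -0.0, 0.001]
```

View pics/s16.png

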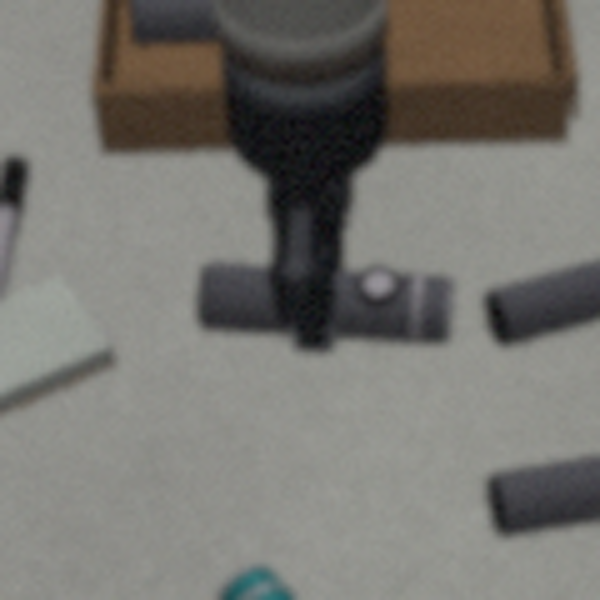

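{"fn": "move_arm", "kwargs": {"rows": [[[0,-0.0045,0.054,-0.02,0,0,255],[0,-0.0055,0.054,-0.02,0,0,255],[0,-0.0065,0.054,-0.02,0,0,255],[0,-0.008,0.054,-0.02,0,0,255],[0,-0.009,0.0535,-0.02,0,0,255],[0,-0.01,0.0535,-0.02,0,0,255],[0,-0.011,0.053,-0.02,0,0,255],[0,0,0,0,0,0,255]]]}}

```text
clock: 43.18
position: [0.5696, 0.3959, 0.1052]
eef_rot: [1.828, 1.567, -2.903]
wrist_force: [0.0, 0.3, -1.8]
finger_gap: 0.0347
```

{"fn": "move_arm", "kwargs": {"rows": [[[0,0,0,0,0,0,255]]]}}

```text
clock: 43.3
position: [0.5699, 0.3923, 0.1063]
eef_rot: [2.149, 1.567, -2.586]
wrist_force: [-0.6, -0.6, -1.1]
finger_gap: 0.0344
```

```bash
python3 - <<'E'
from h import *
print(get_obs()["finger_gap"])
plan(fr((.577,.393),-1.2,-.004,0,.010),88.8)
E
```

```text
0.03441475983474265
n 2 dist 0.0964
[0.0482, -0.0017, 0.0005] [-0.001, -0.001, -0.002]
[0.0482, -0.0016, 0.0005] [-0.001, -0.001, -0.002]
```

{"fn": "move_arm", "kwargs": {"rows": [[[0.035,-0.0015,0.0005,0,0,0,255],[0.03,-0.0015,0.0005,0,0,0,255],[0.02,0,0,0,0,0,255],[0.007,0,0,0,0,0,255],[0.002,0,0,0,0,0,255],[0.002,0,0,0,0,0,255],[0,0,0,0,0,0,255],[0,0,0,0,0,0,255]]]}}

```text
clock: 44.3
position: [0.5745, 0.3943, 0.0134]
eef_rot: [-1.127, 1.57, 0.421]
wrist_force: [-0.1, -0.9, -1.2]
finger_gap: 0.0346
```

{"fn": "move_arm", "kwargs": {"rows": [[[0.003,0,0,0,0,0,255],[0.002,0,0,0,0,0,255],[0,0,0,0,0,0,255]]]}}

```text
clock: 44.68
position: [0.5744, 0.3943, 0.0094]
eef_rot: [-2.012, 1.571, -0.464]
wrist_force: [-4.0, -2.3, 8.2]
finger_gap: 0.0345
```

Down on the floor. Release, then on to shaver 1.

{"fn": "move_arm", "kwargs": {"rows": [[[0,0,0,0,0,0,122],[0,0,0,0,0,0,122],[-0.03,0,0,0,0,0,122],[-0.04,0,0,0,0,0,122],[-0.03,0,0,0,0,0,122],[0,0,0,0,0,0,90]]]}}

```text
clock: 45.42
position: [0.5763, 0.3952, 0.1115]
eef_rot: [-1.113, 1.564, 0.435]
wrist_force: [0.5, 0.4, 0.2]
finger_gap: 0.0552
```

```bash
python3 - <<'E'
from h import *
plan(fr((.645,.118),15.1,-.004,0,.11),105.1)
E
```

```text
n 6 dist 0.2857
[0.0002, -0.0118, -0.0461] [-0.048, 0.0, 0.001]
[0.0002, -0.0096, -0.0466] [-0.048, 0.0, 0.001]
[0.0002, -0.0074, -0.047] [-0.048, 0.0, 0.001]
[0.0002, -0.0051, -0.0473] [-0.048, 0.0, 0.001]
[0.0002, -0.0029, -0.0475] [-0.048, 0.0, 0.001]
[0.0002, -0.0006, -0.0476] [-0.048, 0.0, 0.001]
```

{"fn": "move_arm", "kwargs": {"rows": [[[0,-0.012,-0.046,-0.048,0,0,90],[0,-0.0095,-0.0465,-0.048,0,0,90],[0,-0.0075,-0.047,-0.048,0,0,90],[0,-0.005,-0.0475,-0.048,0,0,90],[0,-0.003,-0.0475,-0.048,0,0,90],[0,-0.0005,-0.0475,-0.048,0,0,90],[0.03,0,0,0,0,0,75],[0,0,0,0,0,0,75]]]}}

```text
clock: 46.42
position: [0.6358, 0.1156, 0.0734]
eef_rot: [1.284, 1.562, 3.119]
wrist_force: [-0.6, 0.2, -0.6]
finger_gap: 0.0605
```

{"fn": "move_arm", "kwargs": {"rows": [[[0,0,0,0,0,0,75],[0,0,0,0,0,0,75]]]}}

```text
clock: 46.68
position: [0.6396, 0.1168, 0.0789]
eef_rot: [-1.846, 1.569, -0.009]
wrist_force: [-0.4, 0.1, 0.1]
finger_gap: 0.0607
```

```bash
python3 - <<'E'
from h import *
plan(fr((.645,.118),15.1,-.004,0,.005),105.1)
f=grab_frame("top");g=grab_frame("side")
crop(f,120,130,330,240,3.5,"pics/t17.png")
crop(g,180,80,340,240,4,"pics/s17.png")
E
```

```text
n 2 dist 0.0739
[0.0369, -0.0007, -0.0001] [0.001, -0.0, 0.001]
[0.0369, -0.0007, -0.0001] [0.001, -0.0, 0.001]
```

View pics/t17.png

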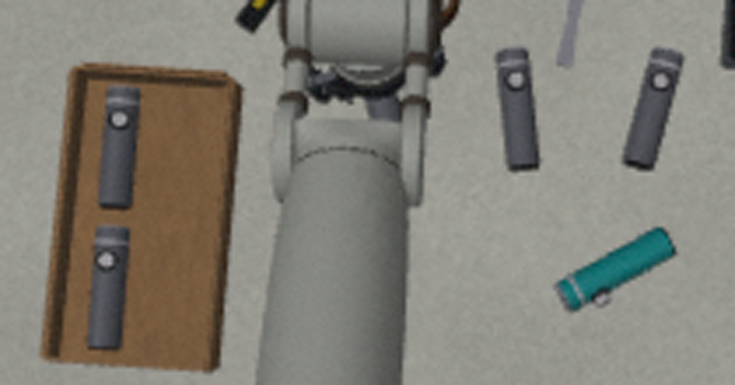

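View pics/s17.png

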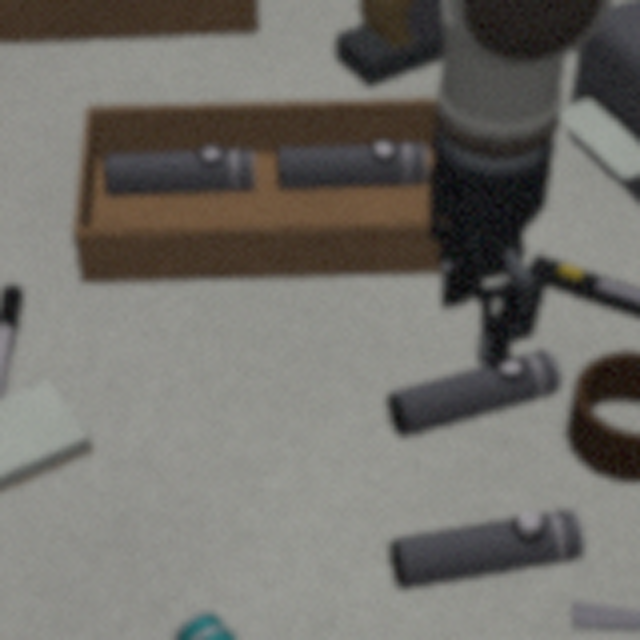

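Shavers 4 and 5 are in the carton with buttons up. Shaver 1 is unmoved under the gripper.

{"fn": "move_arm", "kwargs": {"rows": [[[0.03,-0.0015,0,0,0,0,75],[0.03,0,0,0,0,0,75],[0.013,0,0,0,0,0,75],[0,0,0,0,0,0,75],[0,0,0,0,0,0,255],[0,0,0,0,0,0,255],[0,0,0,0,0,0,255],[0,0,0,0,0,0,255]]]}}

```text
clock: 47.78
position: [0.642, 0.1166, 0.0068]
eef_rot: [-1.799, 1.568, 0.037]
wrist_force: [-0.6, 1.0, 6.3]
finger_gap: 0.0348
```

{"fn": "move_arm", "kwargs": {"rows": [[[-0.04,0,0,0,0,0,255],[-0.04,0,0,0,0,0,255],[-0.025,0,0,0,0,0,255],[0,0,0,0,0,0,255]]]}}

```text
clock: 48.28
position: [0.6422, 0.1165, 0.1124]
eef_rot: [-1.856, 1.566, -0.02]
wrist_force: [0.5, 0.3, -1.3]
finger_gap: 0.0348
```

```bash
python3 - <<'E'
from h import *
plan(fr((.575,.320),-1.2,-.004,0,.11),88.8)
g=grab_frame("side");crop(g,240,90,360,210,5,"pics/s18.png")
E
```

```text
n 4 dist 0.2157
[0.0005, 0.0038, 0.0538] [0.072, -0.0, 0.001]
[0.0005, 0.0077, 0.0534] [0.072, -0.0, 0.001]
[0.0005, 0.0115, 0.0527] [0.072, -0.0, 0.001]
[0.0006, 0.0152, 0.0517] [0.072, -0.0, 0.001]
```

View pics/s18.png

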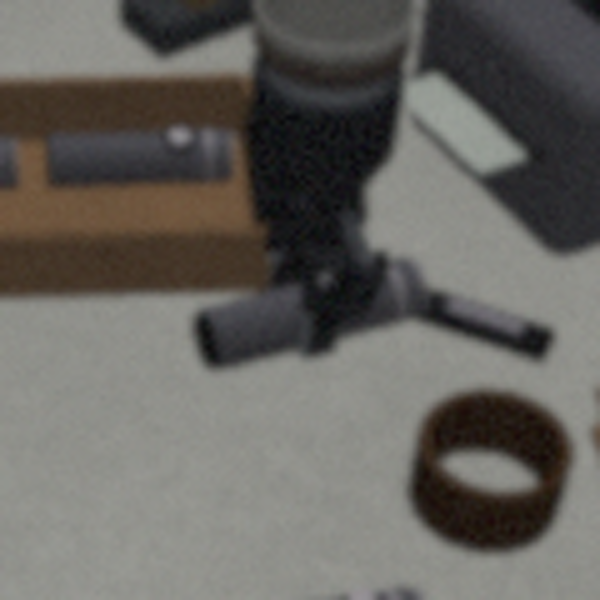

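{"fn": "move_arm", "kwargs": {"rows": [[[0,0.004,0.054,0.072,0,0,255],[0,0.0075,0.0535,0.072,0,0,255],[0,0.0115,0.0525,0.072,0,0,255],[0,0.015,0.0515,0.072,0,0,255],[0,0,0,0,0,0,255],[0,0,0,0,0,0,255]]]}}

```text
clock: 49.08
position: [0.5686, 0.3195, 0.1078]
eef_rot: [2.095, 1.568, -2.639]
wrist_force: [1.0, -0.5, -1.1]
finger_gap: 0.0349
```

```bash
python3 - <<'E'
from h import *
print(get_obs()["finger_gap"])
plan(fr((.575,.320),-1.2,-.004,0,.0115),88.8)
E
```

```text
0.034898697353171776
n 2 dist 0.0963
[0.0481, -0.0013, 0.0004] [-0.0, -0.001, -0.001]
[0.0481, -0.0013, 0.0004] [-0.0, -0.001, -0.001]
```

{"fn": "move_arm", "kwargs": {"rows": [[[0.035,-0.0015,0.004,0,0,0,255],[0.03,-0.0015,0.001,0,0,0,255],[0.018,0,0,0,0,0,255],[0.007,0,0,0,0,0,255],[0.003,0,0,0,0,0,255],[0.002,0,0,0,0,0,255],[0,0,0,0,0,0,255],[0,0,0,0,0,0,255]]]}}

```text
clock: 50.08
position: [0.573, 0.3252, 0.0154]
eef_rot: [-1.235, 1.57, 0.313]
wrist_force: [0.1, 0.6, -1.6]
finger_gap: 0.0347
```

{"fn": "move_arm", "kwargs": {"rows": [[[0.003,0,0,0,0,0,255],[0.002,0,0,0,0,0,255],[0.0005,0,0,0,0,0,255],[0,0,0,0,0,0,255]]]}}

```text
clock: 50.58
position: [0.5727, 0.3251, 0.0107]
eef_rot: [2.253, 1.57, -2.482]
wrist_force: [-4.0, -1.1, 7.4]
finger_gap: 0.0346
```

{"fn": "move_arm", "kwargs": {"rows": [[[0,0,0,0,0,0,125],[0,0,0,0,0,0,125],[-0.03,0,0,0,0,0,125],[-0.04,0,0,0,0,0,125],[-0.03,0,0,0,0,0,125],[0,0,0,0,0,0,90]]]}}

```text
clock: 51.32
position: [0.5748, 0.3254, 0.1123]
eef_rot: [-1.321, 1.565, 0.227]
wrist_force: [0.6, -0.2, -0.0]
finger_gap: 0.055
```

```bash
python3 - <<'E'
from h import *
plan(fr((.6366,-.1723),-14,-.004,0,.11),76)
f=grab_frame("top")
for r in find(f):print(r)
E
```

```text
n 10 dist 0.5001
[0.0002, -0.0069, -0.0495] [0.022, 0.0, 0.001]
[0.0002, -0.008, -0.0494] [0.022, 0.0, 0.001]
[0.0002, -0.0091, -0.0492] [0.022, 0.0, 0.001]
[0.0002, -0.0102, -0.049] [0.022, 0.0, 0.001]
[0.0002, -0.0113, -0.0487] [0.022, 0.0, 0.001]
[0.0002, -0.0124, -0.0485] [0.022, 0.0, 0.001]
[0.0002, -0.0134, -0.0482] [0.022, 0.0, 0.001]
[0.0002, -0.0145, -0.0479] [0.022, 0.0, 0.001]
[0.0002, -0.0155, -0.0475] [0.022, 0.0, 0.001]
[0.0002, -0.0166, -0.0472] [0.022, 0.0, 0.001]
(array([ 0.6366, -0.1723]), np.float64(-14.0), np.float64(0.136), 10.4, (np.float64(0.0261), np.float64(0.0018), 255, [308.3, 152.6]))
(array([ 0.6319, -0.0282]), np.float64(7.4), np.float64(0.1349), 10.4, (np.float64(0.028), np.float64(-0.0002), 263, [267.0, 152.1]))
(array([ 0.7395, -0.2604]), np.float64(0.3), np.float64(0.1157), 9.0, (np.float64(0.0231), np.float64(0.0193), 646, [325.9, 126.7]))
```

{"fn": "move_arm", "kwargs": {"rows": [[[0,-0.007,-0.0495,0.022,0,0,75],[0,-0.008,-0.0495,0.022,0,0,75],[0,-0.009,-0.049,0.022,0,0,75],[0,-0.01,-0.049,0.022,0,0,75],[0,-0.0115,-0.0485,0.022,0,0,75],[0,-0.0125,-0.0485,0.022,0,0,75],[0,-0.0135,-0.048,0.022,0,0,75],[0,-0.0145,-0.048,0.022,0,0,75]]]}}

```text
clock: 52.38
position: [0.618, -0.0736, 0.1068]
eef_rot: [1.533, 1.567, 2.904]
wrist_force: [1.3, 0.1, 0.0]
finger_gap: 0.0601
```

{"fn": "move_arm", "kwargs": {"rows": [[[0,-0.0155,-0.0475,0.022,0,0,75],[0,-0.0165,-0.047,0.022,0,0,75],[0.03,0,0,0,0,0,75],[0,0,0,0,0,0,75],[0,0,0,0,0,0,75]]]}}

```text
clock: 53.0
position: [0.6306, -0.1705, 0.0786]
eef_rot: [1.408, 1.569, 2.736]
wrist_force: [-1.3, 0.6, 0.4]
finger_gap: 0.0602
```

```bash
python3 - <<'E'
from h import *
plan(fr((.6366,-.1723),-14,-.004,0,.005),76)
f=grab_frame("top");g=grab_frame("side")
crop(f,120,130,240,240,5,"pics/t19.png")
crop(g,180,80,340,280,3.5,"pics/s19.png")
E
```

```text
n 2 dist 0.0737
[0.0368, -0.0012, -0.0002] [0.001, 0.0, -0.001]
[0.0368, -0.0012, -0.0002] [0.001, 0.0, -0.001]
```

View pics/t19.png

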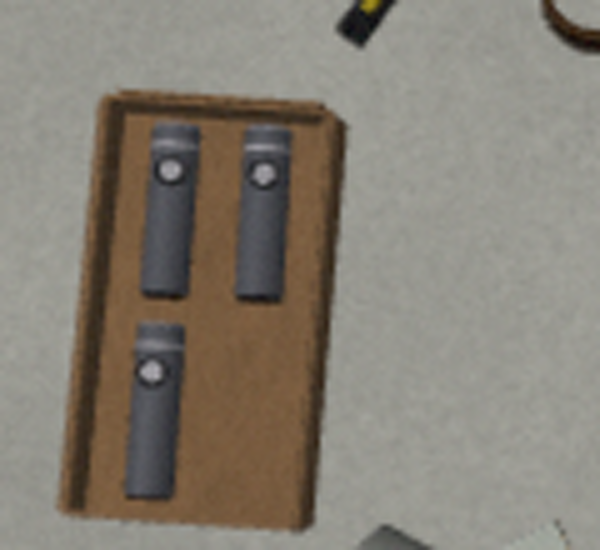

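View pics/s19.png

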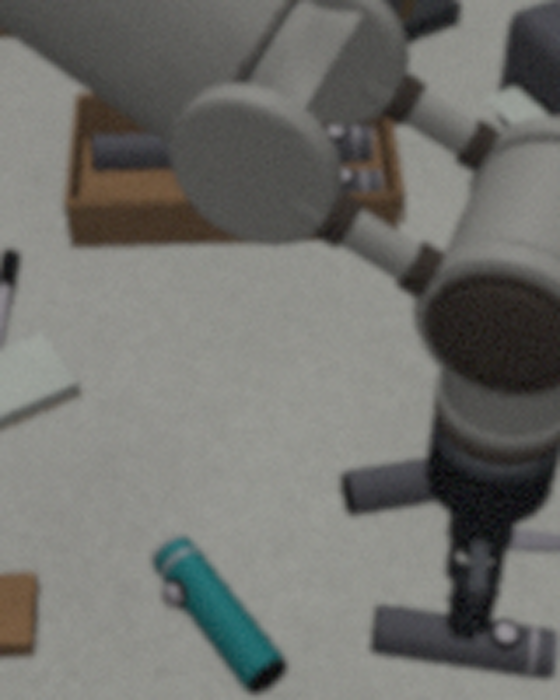

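Three shavers lie in the carton with buttons up. Grasping shaver 3.

{"fn": "move_arm", "kwargs": {"rows": [[[0.03,-0.0025,0,0,0,0,75],[0.03,0,0,0,0,0,75],[0.013,0,0,0,0,0,75],[0,0,0,0,0,0,75],[0,0,0,0,0,0,255],[0,0,0,0,0,0,255],[0,0,0,0,0,0,255],[0,0,0,0,0,0,255]]]}}

```text
clock: 54.1
position: [0.6349, -0.1724, 0.0083]
eef_rot: [-1.726, 1.568, -0.398]
wrist_force: [-0.2, 1.7, 6.9]
finger_gap: 0.0349
```

{"fn": "move_arm", "kwargs": {"rows": [[[-0.04,0,0,0,0,0,255],[-0.04,0,0,0,0,0,255],[-0.025,0,0,0,0,0,255],[0,0,0,0,0,0,255]]]}}

```text
clock: 54.6
position: [0.6351, -0.1726, 0.1139]
eef_rot: [-1.786, 1.566, -0.457]
wrist_force: [-0.1, -0.4, -2.0]
finger_gap: 0.0344
```

```bash
python3 - <<'E'
from h import *
plan(fr((.428,.323),-1.2,-.004,0,.115),88.8)
E
```

```text
n 10 dist 0.5387
[-0.0003, 0.0324, 0.043] [-0.022, -0.0, 0.0]
[-0.0003, 0.0314, 0.0437] [-0.022, -0.0, 0.0]
[-0.0003, 0.0305, 0.0444] [-0.022, -0.0, 0.0]
[-0.0003, 0.0295, 0.0451] [-0.022, -0.0, 0.0]
[-0.0002, 0.0285, 0.0457] [-0.022, -0.0, 0.0]
[-0.0002, 0.0274, 0.0464] [-0.022, -0.0, 0.0]
[-0.0002, 0.0264, 0.047] [-0.022, -0.0, 0.0]
[-0.0002, 0.0254, 0.0475] [-0.022, -0.0, 0.0]
[-0.0001, 0.0243, 0.0481] [-0.022, -0.0, 0.0]
[-0.0001, 0.0232, 0.0486] [-0.022, -0.0, 0.0]
```

{"fn": "move_arm", "kwargs": {"rows": [[[0,0.0325,0.043,-0.022,0,0,255],[0,0.0315,0.0435,-0.022,0,0,255],[0,0.0305,0.0445,-0.022,0,0,255],[0,0.0295,0.045,-0.022,0,0,255],[0,0.0285,0.0455,-0.022,0,0,255],[0,0.0275,0.0465,-0.022,0,0,255],[0,0.0265,0.047,-0.022,0,0,255],[0,0.0255,0.0475,-0.022,0,0,255]]]}}

```text
clock: 55.6
position: [0.4622, 0.2256, 0.1094]
eef_rot: [1.857, 1.568, -2.921]
wrist_force: [0.5, -0.6, -2.2]
finger_gap: 0.0344
```

{"fn": "move_arm", "kwargs": {"rows": [[[0,0.0245,0.048,-0.022,0,0,255],[0,0.023,0.0485,-0.022,0,0,255],[0,0,0,0,0,0,255],[0,0,0,0,0,0,255]]]}}

```text
clock: 56.1
position: [0.4215, 0.3228, 0.1099]
eef_rot: [2.238, 1.568, -2.497]
wrist_force: [-0.2, 0.4, -1.0]
finger_gap: 0.0344
```

```bash
python3 - <<'E'
from h import *
print(get_obs()["finger_gap"])
plan(fr((.428,.323),-1.2,-.004,0,.0125),88.8)
g=grab_frame("side");crop(g,180,50,320,210,4.5,"pics/s20.png")
E
```

```text
0.03437934016619898
n 2 dist 0.0974
[0.0487, -0.0014, 0.0003] [-0.001, -0.001, -0.001]
[0.0487, -0.0013, 0.0002] [-0.001, -0.001, -0.001]
```

View pics/s20.png

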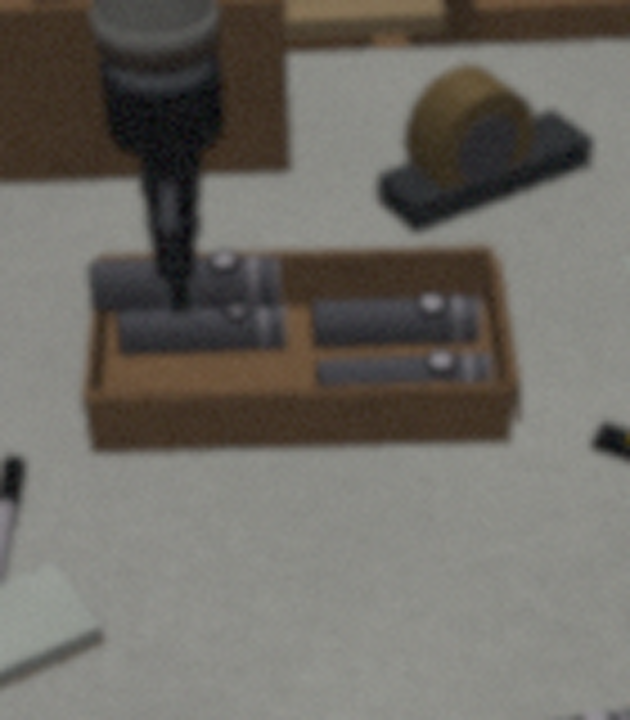

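Shaver 3 hangs level above its slot with its button up at (224,262). Lowering it.

{"fn": "move_arm", "kwargs": {"rows": [[[0.035,-0.0015,0.001,0,0,0,255],[0.03,-0.001,0,0,0,0,255],[0.018,0,0,0,0,0,255],[0.007,0,0,0,0,0,255],[0.003,0,0,0,0,0,255],[0.002,0,0,0,0,0,255],[0.001,0,0,0,0,0,255],[0,0,0,0,0,0,255]]]}}

```text
clock: 57.15
position: [0.425, 0.3246, 0.0157]
eef_rot: [-1.131, 1.57, 0.417]
wrist_force: [0.6, -0.5, -1.3]
finger_gap: 0.0348
```

{"fn": "move_arm", "kwargs": {"rows": [[[0.002,0,0,0,0,0,255],[0.002,0,0,0,0,0,255],[0.0005,0,0,0,0,0,255],[0,0,0,0,0,0,255]]]}}

```text
clock: 57.65
position: [0.4256, 0.325, 0.0126]
eef_rot: [-1.167, 1.569, 0.381]
wrist_force: [-3.7, 0.1, 11.2]
finger_gap: 0.0345
```

{"fn": "move_arm", "kwargs": {"rows": [[[0,0,0,0,0,0,125],[0,0,0,0,0,0,125],[-0.03,0,0,0,0,0,125],[-0.04,0,0,0,0,0,125],[-0.03,0,0,0,0,0,125],[0,0,0,0,0,0,90]]]}}

```text
clock: 58.4
position: [0.427, 0.3255, 0.1139]
eef_rot: [-1.123, 1.564, 0.425]
wrist_force: [1.2, 0.2, 0.2]
finger_gap: 0.0553
```

```bash
python3 - <<'E'
from h import *
f=grab_frame("top")
for r in find(f):print(r)
plan(fr((.6319,-.0282),7.5,-.004,0,.115),97.5)
E
```

```text
(array([ 0.632 , -0.0282]), np.float64(7.5), np.float64(0.1352), 10.4, (np.float64(0.0279), np.float64(-0.0002), 266, [267.0, 152.2]))
(array([ 0.7395, -0.2608]), np.float64(0.3), np.float64(0.1157), 8.8, (np.float64(0.0251), np.float64(0.0193), 516, [326.0, 126.2]))
n 8 dist 0.4074
[-0.0004, -0.0263, -0.0436] [-0.019, 0.0, 0.0]
[-0.0004, -0.0254, -0.0441] [-0.019, 0.0, 0.0]
[-0.0004, -0.0246, -0.0446] [-0.019, 0.0, 0.0]
[-0.0004, -0.0237, -0.0451] [-0.019, 0.0, 0.0]
[-0.0004, -0.0229, -0.0455] [-0.019, 0.0, 0.0]
[-0.0004, -0.022, -0.0459] [-0.019, 0.0, 0.0]
[-0.0004, -0.0211, -0.0463] [-0.019, 0.0, 0.0]
[-0.0004, -0.0202, -0.0467] [-0.019, 0.0, 0.0]
```

{"fn": "move_arm", "kwargs": {"rows": [[[0,-0.0265,-0.0435,-0.019,0,0,75],[0,-0.0255,-0.044,-0.019,0,0,75],[0,-0.0245,-0.0445,-0.019,0,0,75],[0,-0.0235,-0.045,-0.019,0,0,75],[0,-0.023,-0.0455,-0.019,0,0,75],[0,-0.022,-0.046,-0.019,0,0,75],[0,-0.021,-0.0465,-0.019,0,0,75],[0,-0.02,-0.0465,-0.019,0,0,75]]]}}

```text
clock: 59.45
position: [0.6261, -0.0303, 0.1086]
eef_rot: [1.171, 1.568, 2.872]
wrist_force: [-0.0, 1.1, 0.1]
finger_gap: 0.06
```

{"fn": "move_arm", "kwargs": {"rows": [[[0.035,0,0,0,0,0,75],[0,0,0,0,0,0,75],[0,0,0,0,0,0,75]]]}}

```text
clock: 59.82
position: [0.626, -0.0283, 0.0755]
eef_rot: [1.177, 1.569, 2.878]
wrist_force: [-0.2, 0.9, 0.8]
finger_gap: 0.0601
```

```bash
python3 - <<'E'
from h import *
plan(fr((.632,-.0282),7.5,-.004,0,.005),97.5)
f=grab_frame("top");g=grab_frame("side")
crop(f,120,130,240,240,5,"pics/t21.png")
crop(g,180,80,340,280,3.5,"pics/s21.png")
E
```

```text
n 2 dist 0.0705
[0.0352, -0.001, -0.0003] [-0.0, 0.0, -0.001]
[0.0352, -0.001, -0.0003] [-0.0, 0.0, -0.001]
```

View pics/t21.png

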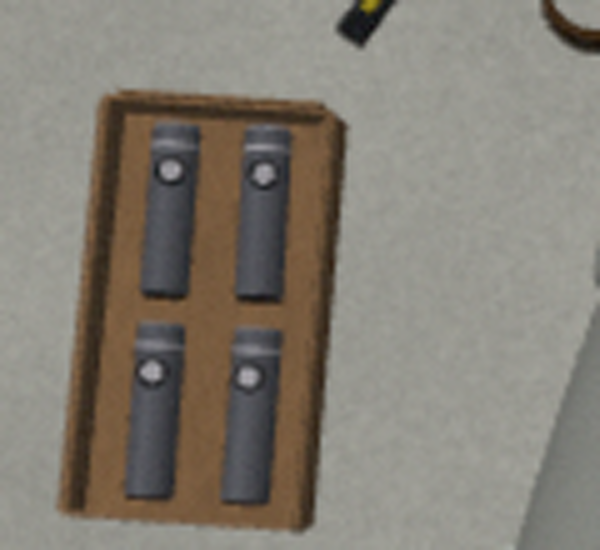

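View pics/s21.png

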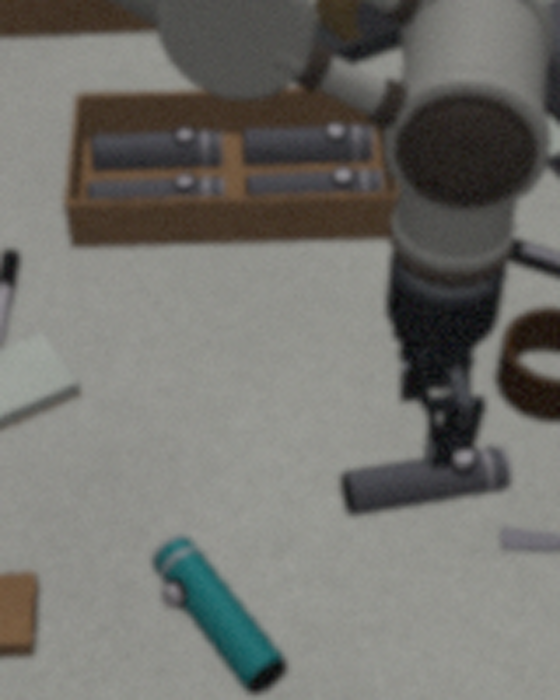

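All four in the carton are in place with buttons up. Now the faulty shaver 2.

{"fn": "move_arm", "kwargs": {"rows": [[[0.03,-0.002,0,0,0,0,75],[0.03,0,0,0,0,0,75],[0.009,0,0,0,0,0,75],[0,0,0,0,0,0,75],[0,0,0,0,0,0,255],[0,0,0,0,0,0,255],[0,0,0,0,0,0,255],[0,0,0,0,0,0,255]]]}}

```text
clock: 60.92
position: [0.63, -0.029, 0.0088]
eef_rot: [-1.899, 1.568, -0.199]
wrist_force: [-1.6, -0.1, 7.1]
finger_gap: 0.0349
```

{"fn": "move_arm", "kwargs": {"rows": [[[-0.04,0,0,0,0,0,255],[-0.04,0,0,0,0,0,255],[-0.025,0,0,0,0,0,255],[0,0,0,0,0,0,255]]]}}

```text
clock: 61.42
position: [0.6303, -0.0292, 0.1145]
eef_rot: [-1.952, 1.565, -0.252]
wrist_force: [-0.3, 0.3, -0.3]
finger_gap: 0.0348
```

```bash
python3 - <<'E'
from h import *
plan(fr((.497,-.363),-1.5,-.004,0,.115),88.5)
g=grab_frame("side");crop(g,220,130,340,250,5,"pics/s22.png")
E
```

```text
n 7 dist 0.3609
[-0.0001, 0.0256, -0.0448] [0.022, -0.0, 0.001]
[-0.0001, 0.0246, -0.0453] [0.022, -0.0, 0.001]
[-0.0001, 0.0236, -0.0458] [0.022, -0.0, 0.001]
[-0.0001, 0.0226, -0.0464] [0.022, -0.0, 0.001]
[-0.0001, 0.0215, -0.0468] [0.022, -0.0, 0.001]
[-0.0001, 0.0205, -0.0473] [0.022, -0.0, 0.001]
[-0.0001, 0.0194, -0.0478] [0.022, -0.0, 0.001]
```

View pics/s22.png

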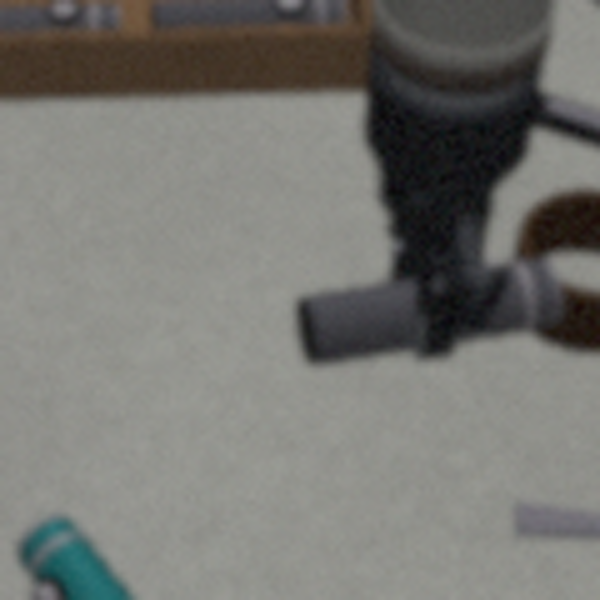

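{"fn": "move_arm", "kwargs": {"rows": [[[0,0.0255,-0.045,0.022,0,0,255],[0,0.0245,-0.0455,0.022,0,0,255],[0,0.0235,-0.046,0.022,0,0,255],[0,0.0225,-0.0465,0.022,0,0,255],[0,0.0215,-0.047,0.022,0,0,255],[0,0.0205,-0.0475,0.022,0,0,255],[0,0.0195,-0.048,0.022,0,0,255],[0,0,0,0,0,0,255]]]}}

```text
clock: 62.48
position: [0.4893, -0.3662, 0.1097]
eef_rot: [1.04, 1.568, 2.581]
wrist_force: [0.9, 0.4, -1.0]
finger_gap: 0.0348
```

{"fn": "move_arm", "kwargs": {"rows": [[[0,0,0,0,0,0,255]]]}}

```text
clock: 62.6
position: [0.4911, -0.3626, 0.1099]
eef_rot: [0.622, 1.567, 2.168]
wrist_force: [-0.5, 0.1, -0.3]
finger_gap: 0.0349
```

```bash
python3 - <<'E'
from h import *
print(get_obs()["finger_gap"])
plan(fr((.497,-.363),-1.5,-.004,0,.013),88.5)
E
```

```text
0.03486434941057426
n 2 dist 0.0969
[0.0484, -0.0011, -0.0003] [0.001, 0.001, -0.001]
[0.0484, -0.001, -0.0002] [0.001, 0.001, -0.001]
```

{"fn": "move_arm", "kwargs": {"rows": [[[0.035,-0.001,0,0,0,0,255],[0.03,-0.001,0,0,0,0,255],[0.018,0,0,0,0,0,255],[0.008,0,0,0,0,0,255],[0.003,0,0,0,0,0,255],[0.002,0,0,0,0,0,255],[0.0015,0,0,0,0,0,255],[0,0,0,0,0,0,255]]]}}

```text
clock: 63.6
position: [0.494, -0.3641, 0.0147]
eef_rot: [-2.423, 1.57, -0.877]
wrist_force: [0.1, 0.1, -1.5]
finger_gap: 0.0347
```

{"fn": "move_arm", "kwargs": {"rows": [[[0.002,0,0,0,0,0,255],[0.001,0,0,0,0,0,255],[0,0,0,0,0,0,255]]]}}

```text
clock: 63.98
position: [0.494, -0.3642, 0.0128]
eef_rot: [-2.947, 1.57, -1.401]
wrist_force: [-2.8, 2.5, 7.8]
finger_gap: 0.0345
```

{"fn": "move_arm", "kwargs": {"rows": [[[0,0,0,0,0,0,110],[0,0,0,0,0,0,110],[-0.03,0,0,0,0,0,110],[-0.05,0,0,0,0,0,110],[-0.05,0,0,0,0,0,70],[-0.03,0,0.06,0,0,0,70],[0,0,0.06,0,0,0,70],[0,0.03,0.06,0,0,0,70]]]}}

```text
clock: 64.97
position: [0.4708, -0.1899, 0.1699]
eef_rot: [-1.915, 1.569, -0.369]
wrist_force: [0.1, -0.0, 0.6]
finger_gap: 0.062
```

{"fn": "move_arm", "kwargs": {"rows": [[[0,0.03,0.06,0,0,0,70],[0,0.03,0.06,0,0,0,70],[0,0.02,0.04,0,0,0,70],[0,0,0,0,0,0,70],[0,0,0,0,0,0,70]]]}}

```text
clock: 65.6
position: [0.3985, -0.0382, 0.1695]
eef_rot: [-2.199, 1.57, -0.653]
wrist_force: [0.2, 0.0, -0.4]
finger_gap: 0.0617
```

```bash
python3 - <<'E'
from h import *
f=grab_frame("top");g=grab_frame("side")
cv2.imwrite("pics/t23.png",f["color"]);
a=cv2.resize(f["color"][140:245,120:200],None,fx=5,fy=5,interpolation=2);b=cv2.resize(f["color"][150:255,320:400],None,fx=5,fy=5,interpolation=2)
cv2.imwrite("pics/tz23.png",np.hstack([a[:, :400],b[:, :400]]))
cv2.imwrite("pics/s23.png",g["color"]); print(get_obs()["clock"],get_obs()["wrist_force"])
E
```

```text
65.7 [ 0.31091193  0.28612476 -0.01474483]
```

View pics/t23.png

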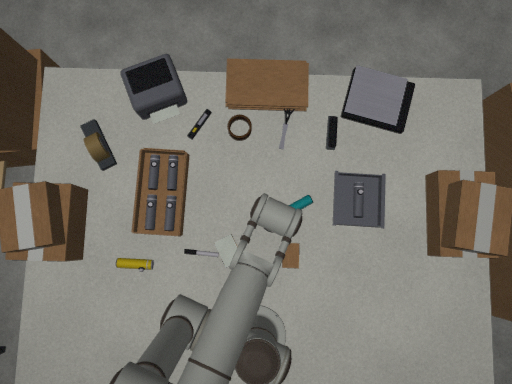

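View pics/tz23.png

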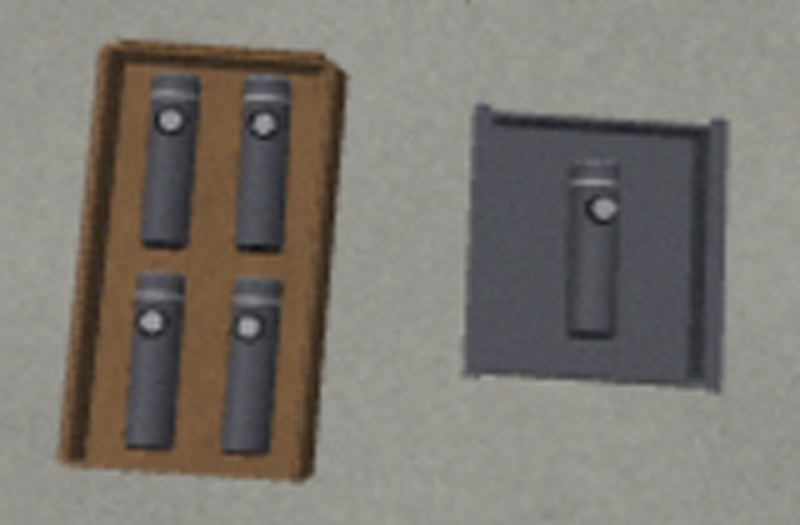

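View pics/s23.png

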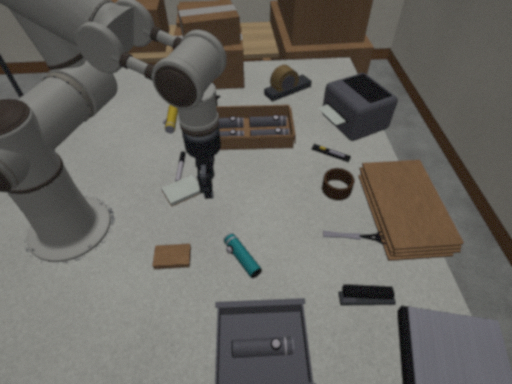

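The top view shows four shavers in the carton with buttons up; their offset from the barrel axis matches parallax. Shaver 2 lies in the tray, and the tape, cutter, scissors, stapler and both look-alikes are where they were. Handing in.

```bash
python3 -c "
from cell import *
print(job_done())"
```

```text
the job is handed in; nothing more can be done
None
```

I rolled all five grey shavers button-up, pushed each button fully home, and sorted them. The job was handed in at about 66 s of the 210 s allowed.

- **Stayed in (4):** These lie flat on the carton floor with their buttons facing up. After each push I raised the tool tip 2–3 mm and felt no force, and the side view showed three of the four buttons flush before packing. For the fourth, the force check was the clear evidence.
- **Sprang back (1):** The shaver that started in the middle of the far row still pushed back with about 3 N, and its button stood out in the side view. It is in the returns tray. I did not push it a second time.

The last top and side pictures show four shavers in the carton, one in the tray, and the tape roll, cutter, scissors and stapler where they were. The turquoise and yellow look-alikes were not touched.

- **Missed stroke:** One roll-correction stroke passed above the barrel without touching it, so I repeated it.
- **High force:** The repeat briefly read 40.9 N at the wrist while the fingertip pressed on the barrel. That is above 40 N, but the limit is stated for the arm and gripper body, and the wrist limit is 120 N. All other readings were 25 N or less.
- **Disturbances:** I saw no grip slip and no shaver knocked aside.

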